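# Change the station over from spinning to curing

## Task

Change the station over from spinning to curing: the slotted steel basket on its drive disc and the curing platter lying in the round drip tray have to swap places, so that the platter sits flat and centred on the drive disc and the basket stands flat inside the tray; the plain square mat is free for setting something down on the way. Both resin models, the tower and the cottage, go from the ribbed drying pad onto the platter for curing, standing upright on opposite sides of its knob, each about midway between knob and rim. Leave the red vat and the scraper where they lie.

Things in the scene. Friction and masses are not known exactly. Their poses are not given: they have to be found in the camera images.
- station: Fixed white cylindrical curing station without its hood: housing 180 mm across, 55 mm high, steel push-button low on its side. On top in the middle is the flat black rubber drive disc, 100 mm across, its top 63 mm above the station's underside; it does not turn by itself. Origin: centre of the underside, on the disc's axis; z up.
- tray: Fixed round shallow stainless drip tray, 180 mm across outside, rim 12 mm high, flat floor 4 mm above its underside and about 166 mm across inside the rim. Origin: centre of the underside; z up.
- mat: Fixed plain flat black rubber mat, 140 x 140 mm, 4 mm thick, empty. Origin: centre of the underside; x, y along its edges, z up.
- pad: Fixed white ribbed drying pad, 110 mm (x) by 150 mm (y), standing surface 6 mm above its underside, where both models stand at the start side by side along y, about 90 mm apart. Origin: centre of the underside; z up.
- basket: Loose stainless spin basket, open at the top, slotted wall, 140 mm across, rim 67 mm high, about 0.3 kg, flat floor. A rigid carrying bow crosses over it along its x axis, with a black straight grip in the middle, 64 mm long (x), 14 mm wide (y), 16 mm high (z), its centre 110 mm above the basket's underside. Origin: centre of the underside; z up. At the start it stands on the station's drive disc.
- platter: Loose round aluminium curing platter with a white top, 150 mm across, 6 mm thick, about 0.2 kg, with a black cylindrical lifting knob in the middle, 20 mm across, rising 33 mm above the platter's top (39 mm above its underside). Origin: centre of the underside; z up. At the start it lies in the drip tray.
- tower: Loose grey resin model of a round watchtower with battlements, 57 mm high, straight round body 32 mm across above a 36 mm wide, 4 mm high foot. 30 to 65 g. Origin: centre of the underside; z up.
- cottage: Loose grey resin model of a gabled cottage, 40 mm long (x, ridge direction) with flat upright gable ends, 28 mm wide at the walls and 39 mm at the eaves (y), walls 32 mm high, ridge 46 mm, chimney top 51 mm. 30 to 65 g. Origin: centre of the underside; z up.
- vat: Loose translucent red resin vat with a flange, 174 mm (x) by 234 mm (y), 38 mm high, empty, not to be moved. Origin: centre of the underside; z up.
- scraper: Loose stainless scraper with a black handle, 210 mm long along its x axis, blade towards +x, 12 mm high, lying flat, not to be moved. Origin: on the underside, near its middle; z up.
Mind the look-alikes: they are no part of the job. There is more than one size of the basket; the one meant has the size given above.

How it is judged (in metres and radians):
At the end, for the whole second after the job is handed in: Platter flat on the drive disc, centres within 14 mm; basket flat on the tray floor, centres within 18 mm; tower and cottage upright on the platter, each centre 28 to 57 mm from the platter centre and at least 70 mm apart; all at rest; vat and scraper within 20 mm of their start (horizontal distance between platter and station below 0.014 m and z of platter in the frame of station between 0.058 and 0.068 m and angle between each of platter, basket's own z axis and vertical below 0.06 rad and horizontal distance between basket and tray below 0.018 m and z of basket in the frame of tray between -0.001 and 0.009 m and horizontal distance between tower and platter between 0.028 and 0.057 m and z of tower in the frame of platter between 0.001 and 0.011 m and angle between each of tower, cottage's own z axis and vertical below 0.12 rad and horizontal distance between cottage and platter between 0.028 and 0.057 m and z of cottage in the frame of platter between 0.001 and 0.011 m and horizontal distance between tower and cottage above 0.07 m and linear speed of each of platter, basket, tower, cottage below 0.01 m/s and angular speed of each of platter, basket, tower, cottage below 0.15 rad/s); the robot touches nothing.
It fails at once if the red vat is shifted more than 20 mm (distance of vat from where it was at the start of the episode above 0.02 m).
It fails at once if the scraper is shifted more than 20 mm (distance of scraper from where it was at the start of the episode above 0.02 m).
It also fails if it takes over 136 s, if anything falls off the work surface, if the arm or the gripper's body presses on something with over 40 N, if the wrist force passes 120 N, or if a joint passes its speed limit or range.

## Robot

A 6-joint arm with a two-finger parallel gripper is mounted at the origin on the work surface. World frame = base frame: x ahead of the robot, y to its left, z up, the work surface at z = 0. Lengths are in mm, angles in rad, forces in N, time in s.
With the tool pointing down it reaches from about 400 to 925 mm from the base axis. Payload 12.5 kg.
Tool frame: the origin (TCP) lies at the very end of the fingers, on their centre line; the grasp point (between the pads) lies env.hold_point_z behind it (env.hold_point_z is the distance from the TCP to the grasp point, in mm); y points along the fingers, z is the direction in which the jaws open and shut, and the axes are right-handed (so a half turn about y gives the same grasp; the last joint's range is limited). The gripper opens to 95 mm and grips with 3 to 60 N. Pads are 20 mm wide; open, the fingers measure 119 mm over their backs; the gripper's body (75 mm by 180 mm) begins 59 mm behind the grasp point.
Start: joints at [-1.239, 0.491, 1.559, -0, 1.092, -0.106], TCP at [264.992, -566.062, 214.661] pointing down, gripper open.
Joint ranges: [-3.1, 3.1], [-0.84, 2.19], [0.05, 2.79], [-1.13, 4.28], [0.06, 2.93], [-2.69, 2.69]. Speed limits (rad/s): [2.22, 2.22, 2.79, 3.14, 3.14, 3.14].

## Interface

Orientations are given as [roll, pitch, yaw] about the fixed x, y, z axes, in that order (R = Rz(yaw) Ry(pitch) Rx(roll)).
In Python, from cell import env gives the robot as it stands.
- The arm moves only by the shell command python3 -m inch 'ROWS'. ROWS is JSON, one flat list of numbers, 7 for each row, row after row: the shift along the tool's x, y, z in m, then the turn, a rotation vector about the tool's x, y, z in degrees, then the closure, from -1 (fully open) to 1 (shut). In form: [tx, ty, tz, ax, ay, az, hand, tx, ty, tz, ax, ay, az, hand, ...]. A call has 1 to 10 rows; each row shifts and turns the commanded pose from where the row before left it, along the tool's axes as they then stand; what a row does not reach is not made up. A row lasts 1/10 s, in which the tool goes at most 50 mm and 8.59 degrees, less where a joint would pass 70% of its speed; a pose out of reach is approached as far as the arm can. A call is refused whole if a number of a shift passes 0.05 or a number of a turn 8.59, either way. A call with a gripper value outside its range is refused whole. The fingers move at their own pace and stop on an object; the grip force is fixed at half the most. Time passes only in rows, so rows that do not move let the fingers close. It gives the time, the measured TCP pose, the force and the opening at its end, in the units of the state.
- env.state(): the state, without advancing time (a new reading comes with each control period).
- env.read_camera(name): name is "scene" or "side" or "wrist"; returns a dict with "pixels" (384x512x3 uint8, blue, green, red), "depth" (384x512 float32, mm along the optical axis (not along the pixel's ray), 0 where there is no reading), "mtx" (3x3 intrinsics, pixels), "k1" (the pictures are not rectified: a ray, as slopes to the right and down, at radius r is drawn at 1 + k1 r^2 times it, then the intrinsics apply), "R" (3x3) and "t" (3): a world point X has camera coordinates R X + t. Camera axes: x right, y down, z forward; pixel columns grow to the right and rows downward; lengths in mm; the calibration is good to about 2 mm. A picture is of the moment at which its call begins.
- env.job_done(): hands the job in, once; it reports no verdict.
The state is a dict: "t": time; "joints": joint angles; "qvel": joint speeds; "tau": joint torques, N m; "eef_pos": TCP position; "tcp_rot": TCP orientation; "ft_force": force on the tool from outside, world axes, zero at the start; "moment": the same for the moment, N m; "opening": opening from 0.0 (shut) to 1.0 (fully open).
Only numpy, scipy, OpenCV 4.12 (cv2) and the standard library are available. Lean on these libraries where they do the work, as an engineer would, in place of code of your own. Each camera call takes 0.05 s, during which the arm holds its last target.

## Working session

There is one attempt and no reset: what is moved stays moved. The work goes in short steps, Python scripts to look and compute and a shell command to move; the robot and the scene stay as the last step left them, time stands still between calls to the robot, and variables do not carry over. Pictures are saved under pics/ and viewed, and the job is handed in when it is done.

```bash
ls -la; mkdir -p pics
python3 - <<'E'
from cell import env
import cv2
print(env.state(), env.hold_point_z)
for n in("scene","side","wrist"):
    c=env.read_camera(n); cv2.imwrite(f"pics/{n}0.png",c["pixels"]); print(n,c["mtx"].tolist(),c["k1"],c["R"].round(4).tolist(),c["t"])
E
```

```text
total 12
drwxr-xr-x  3 agent agent 4096 Dec  7 15:52 .
drwxr-xr-x 23 root  root  4096 Dec  7 15:52 ..
drwxr-xr-x  2 agent agent 4096 Dec  7 15:52 pics
{'t': 0.0, 'joints': array([-1.23860853e+00,  4.91549369e-01,  1.55947865e+00,  1.73954899e-05,
        1.09169462e+00, -1.05567748e-01]), 'qvel': array([ 1.90137992e-03,  1.59139333e-04, -7.66615872e-04,  3.57005266e-04,
       -2.06199415e-04,  5.32575054e-05]), 'tau': array([-6.50608454e-04, -6.12646222e+01, -2.58192211e+01,  6.92373002e-02,
        4.81883681e-02, -8.91082459e-05]), 'eef_pos': array([ 264.90075411, -565.80173914,  214.05802623]), 'tcp_rot': array([-1.57191839e+00,  1.34410240e-04, -2.70384521e+00]), 'ft_force': array([-0.99738771, -0.66392302, -0.47500136]), 'moment': array([-0.03146303,  0.00542304, -0.03893895]), 'opening': 0.9991821777104043} 18.8
scene [[434.42357947332226, 0.0, 255.97689271116556], [0.0, 434.42357947332226, 185.47336380932293], [0.0, 0.0, 1.0]] 0.005300689435421713 [[0.7018, 0.7124, 0.0024], [0.5516, -0.5413, -0.6346], [-0.4508, 0.4467, -0.7728]] [-457.65549426 -174.7233084  1477.55844196]
side [[372.9551692539656, 0.0, 255.99997351118301], [0.0, 372.9551692539656, 189.99045123849328], [0.0, 0.0, 1.0]] -0.08931552143699102 [[-0.7156, -0.6982, -0.0219], [-0.4008, 0.4361, -0.8057], [0.5721, -0.5678, -0.5919]] [ 473.4995601   202.17377301 1164.85802517]
wrist [[267.5683521000232, 0.0, 256.83355888456634], [0.0, 267.5683521000232, 189.94246803483162], [0.0, 0.0, 1.0]] -0.05099078554114716 [[0.4243, -0.9055, -0.001], [-0.868, -0.407, 0.2846], [-0.2581, -0.1199, -0.9587]] [-624.8148612   -32.26884272  392.19403396]
```

View pics/scene0.png

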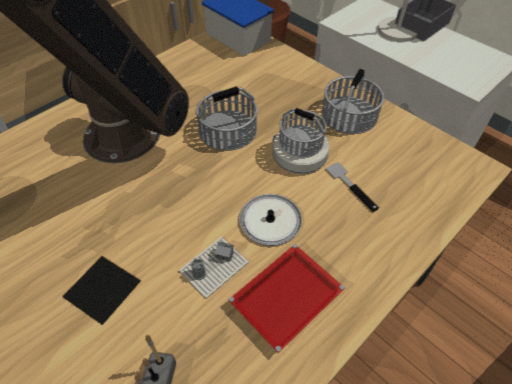

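View pics/side0.png

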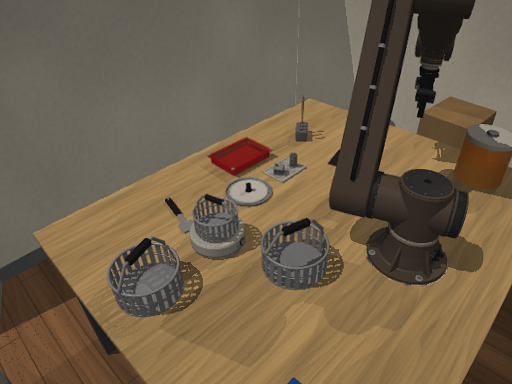

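View pics/wrist0.png

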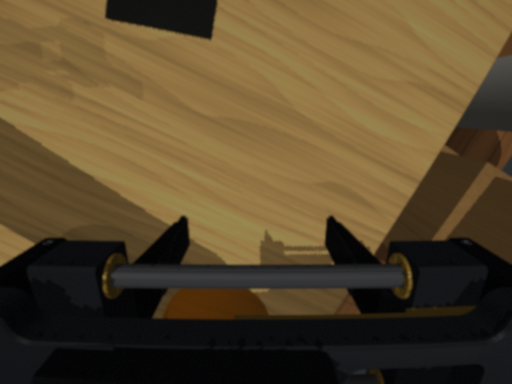

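The scene picture shows the basket on the station at about (301,130), the platter in the tray at (270,218), the pad with both models at (213,265), the mat at (102,290) and the vat at (287,295). The two larger baskets are the look-alikes. Next I'll write helpers and measure.

```bash
cat > h.py <<'E'
import numpy as np,cv2
from cell import env
def und(c,uv):
    uv=np.atleast_2d(np.asarray(uv,float)); K=c["mtx"]
    d=np.c_[(uv[:,0]-K[0,2])/K[0,0],(uv[:,1]-K[1,2])/K[1,1]]
    s=d.copy()
    for _ in range(20): s=d/(1+c["k1"]*(s**2).sum(1,keepdims=True))
    return s
def ray(c,uv):
    s=und(c,uv); d=np.c_[s,np.ones(len(s))]@c["R"]; o=-c["R"].T@c["t"]; return o,d
def plane(c,uv,z):
    o,d=ray(c,uv); return o+d*((z-o[2])/d[:,2])[:,None]
def tri(c1,p1,c2,p2):
    o1,d1=ray(c1,p1);o2,d2=ray(c2,p2);d1=d1[0];d2=d2[0]
    A=np.c_[d1,-d2];x=np.linalg.lstsq(A,o2-o1,rcond=None)[0]
    a=o1+x[0]*d1;b=o2+x[1]*d2;return (a+b)/2,np.linalg.norm(a-b)
def cloud(c):
    h,w=c["depth"].shape;v,u=np.mgrid[:h,:w];s=und(c,np.c_[u.ravel(),v.ravel()])
    z=c["depth"].ravel()[:,None];X=(np.c_[s,np.ones(len(s))]*z-c["t"])@c["R"]
    X[z[:,0]==0]=np.nan;return X.reshape(h,w,3)
def proj(c,X):
    x=np.atleast_2d(X)@c["R"].T+c["t"];s=x[:,:2]/x[:,2:];s=s*(1+c["k1"]*(s**2).sum(1,keepdims=True))
    return s*[c["mtx"][0,0],c["mtx"][1,1]]+[c["mtx"][0,2],c["mtx"][1,2]]
E
cat > m.py <<'E'
from h import *
import pickle
C={n:env.read_camera(n) for n in("scene","side")}
pickle.dump(C,open("c0.pkl","wb"))
for n,(x0,y0,x1,y1) in {"scene":(170,90,400,350),"side":(140,130,360,300)}.items():
    cv2.imwrite(f"pics/{n}_z.png",cv2.resize(C[n]["pixels"][y0:y1,x0:x1],None,fx=600/(y1-y0) if n=="scene" else 3.5,fy=600/(y1-y0) if n=="scene" else 3.5,interpolation=cv2.INTER_CUBIC))
for n,c in C.items():
    X=cloud(c); 
    for h in [(255,300)]: pass
    hsv=cv2.cvtColor(c["pixels"],cv2.COLOR_BGR2HSV)
    m=(hsv[...,2]<60)
    k,l,s,ce=cv2.connectedComponentsWithStats(m.astype(np.uint8))
    for i in range(1,k):
        if s[i,4]>25:
            P=X[l==i];P=P[~np.isnan(P[:,0])]
            if len(P): print(n,s[i],ce[i].round(1),np.median(P,0).round(0),P[:,2].max().round(),)
E
python3 m.py
```

```text
scene [    0     0   188   163 15810] [104.3  73.2] [271. -73. 418.] 684.0
scene [ 402    0   52   40 1286] [426.8  16.3] [ 314. 1437.   -3.] 41.0
scene [279  12  39  39 563] [298.4  29. ] [-747. 1911. -712.] -398.0
scene [352  69  12  20 118] [357.8  77.4] [486. 630. 164.] 170.0
scene [212  87  27  15 209] [225.3  94. ] [241. 270. 160.] 170.0
scene [295 109  19  12 120] [304.2 114.1] [489. 358. 177.] 184.0
scene [488 114  23  19 253] [499.2 122.9] [ 732. 1921. -700.] -643.0
scene [476 134  20  17 170] [485.3 141.9] [ 740. 1782. -751.] -737.0
scene [350 185  28  27 227] [363.2 197.7] [744. 358.  10.] 17.0
scene [494 195  14  10  30] [500.8 199.5] [ 999. 1437. -749.] -742.0
scene [266 210   9  12  72] [269.9 216.3] [606. 100.  29.] 46.0
scene [216 255  12   5  26] [221.3 257. ] [603. -81.  16.] 24.0
scene [  63  257   77   67 2640] [101.3 289.5] [ 452. -358.    3.] 9.0
scene [416 256  24  30 112] [425.4 274. ] [ 963.  716. -660.] -496.0
scene [153 357  11   8  33] [158.8 361.2] [ 719. -365.   55.] 58.0
scene [168 361   7  23  49] [171.1 372.3] [ 748. -356.   29.] 43.0
scene [148 368  
[... 1374 characters left out ...]
19  48] [115.5 272.2] [556. 690.  55.] 91.0
side [110 270   7  19  33] [112.8 279.2] [540. 707.  56.] 90.0
side [176 273   6  19  33] [178.8 282. ] [397. 579.  47.] 84.0
side [171 279   7  21  52] [174.8 288.6] [386. 601.  40.] 88.0
side [ 22 285  18  29  37] [ 31.6 300.9] [1490.  918. -752.] -745.0
side [164 285  10  21  77] [168.3 295.3] [379. 629.  49.] 91.0
side [490 287  22  54 601] [504.2 318.3] [-383. -696. -749.] -737.0
side [ 77 297  43  58 429] [100.4 333.8] [ 914.  755. -617.] -29.0
side [  2 300  13  27  36] [  7.6 312.8] [1522. 1048. -751.] -742.0
side [484 341  28  17  53] [498.4 349. ] [-425. -510. -749.] -739.0
side [463 360  49  24 417] [482.8 376.9] [-406. -325. -749.] -5.0
```

View pics/scene_z.png

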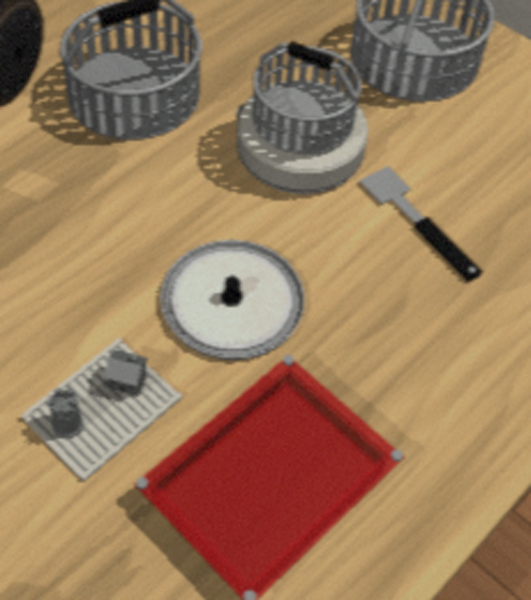

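View pics/side_z.png

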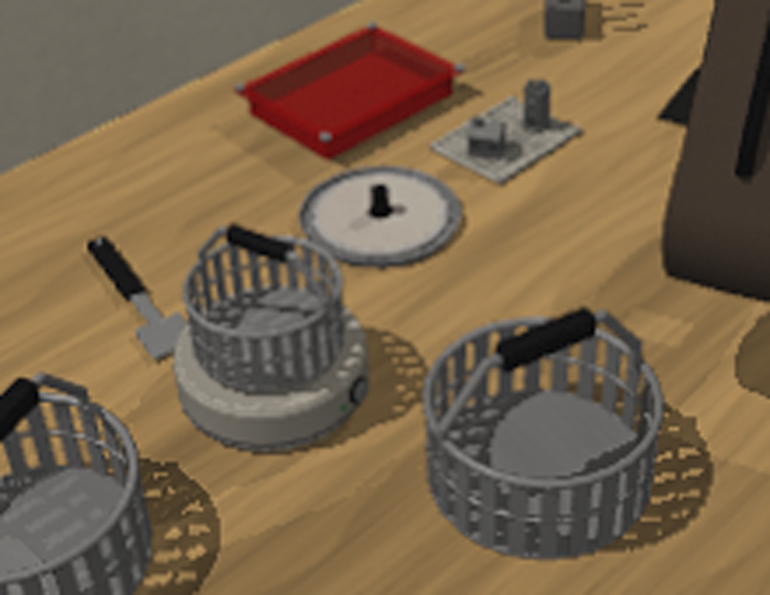

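```bash
cat > m2.py <<'E'
from h import *
import pickle
C=pickle.load(open("c0.pkl","rb"));a,b=C["scene"],C["side"]
print("grip",tri(a,(304.2,114.1),b,(213.3,199.4)))
print("knob",tri(a,(269.9,216.3),b,(248.2,187.5)))
for n,c in C.items():
    hsv=cv2.cvtColor(c["pixels"],cv2.COLOR_BGR2HSV);X=cloud(c)
    # grip direction
    g=(304,114) if n=="scene" else (213,199)
    m=(hsv[...,2]<60).astype(np.uint8);_,l=cv2.connectedComponents(m)
    pts=np.argwhere(l==l[g[1],g[0]])[:,::-1]
    P=plane(c,pts,177)[:,:2];d=P-P.mean(0);w,v=np.linalg.eigh(d.T@d)
    t=d@v[:,1];print(n,"grip mean",P.mean(0).round(1),"yaw",np.degrees(np.arctan2(v[1,1],v[0,1])).round(1),"len",np.ptp(t).round(),"wid",np.ptp(d@v[:,0]).round())
    # tray/platter: white mask at z~10
    ok=np.nan_to_num(X[...,2],nan=-99)
    near=lambda x,y,r:(np.hypot(X[...,0]-x,X[...,1]-y)<r)
    for nm,x,y,z,r,lo,hi in(("platterwhite",600,107,10,95,5,17),("stationtop",486,362,55,110,48,60),):
        m=near(x,y,r)&(ok>lo)&(ok<hi)&(hsv[...,1]<40)&(hsv[...,2]>140)
        cn,_=cv2.findContours(m.astype(np.uint8),cv2.RETR_EXTERNAL,cv2.CHAIN_APPROX_NONE)
        if not cn: print(n,nm,"none");continue
        k=max(cn,key=cv2.contourArea)[:,0]
        Q=plane(c,k,z)[:,:2];(cx,cy),rr=cv2.minEnclosingCircle(Q.astype(np.float32))
        print(n,nm,m.sum(),"circle",round(cx,1),round(cy,1),"r",round(rr,1),"z med",np.median(ok[m]).round(1))
    for nm,lo in(("tall",25),):
        m=near(590,-95,75)&(ok>lo)&(ok<70)
        k,l,s,ce=cv2.connectedComponentsWithStats(m.astype(np.uint8))
        for i in range(1,k):
            if s[i,4]>15:
                Q=X[l==i];print(n,"model",s[i],ce[i].round(1),Q.mean(0).round(1),"zmax",Q[:,2].max().round(1),Q.min(0).round(),Q.max(0).round())
    for x,y in((241,270),(486,362),(480,635)):
        m=near(x,y,130)&(ok>60+(63 if x==486 else 0)*1-3)&(ok<72+(63 if x==486 else 0)+15)
        Q=X[m][:,:2].astype(np.float32)
        if len(Q): print(n,"basketrim",x,cv2.minEnclosingCircle(Q),len(Q))
    print(n,"mat",[plane(c,q,4)[0,:2].round(0).tolist() for q in ([(102,257),(63,291),(102,323),(140,287)] if n=="scene" else [])])
E
python3 m2.py
```

```text
grip (array([485.50282414, 363.06169826, 170.44645983]), np.float64(1.9282815827299156))
knob (array([601.7353645 , 104.57358857,  20.11127046]), np.float64(0.9408234186199228))
scene grip mean [490.4 357.9] yaw -168.8 len 66.0 wid 28.0
scene platterwhite 1633 circle 601.2 105.0 r 77.2 z med 9.5
scene stationtop 322 circle 527.5 356.9 r 78.3 z med 53.3
scene model [214 241  19  17 219] [223.5 249.1] [601.3 -69.9  43.8] zmax 57.7 [569. -94.  25.] [623. -44.  58.]
scene model [191 258  13  18 189] [197.1 266.5] [ 596.  -154.4   50.9] zmax 65.6 [ 576. -168.   25.] [ 609. -137.   66.]
scene basketrim 241 ((235.87335205078125, 269.8143310546875), 101.01376342773438) 396
scene basketrim 486 ((485.5271911621094, 360.2557067871094), 72.49202728271484) 265
scene basketrim 480 ((482.0433349609375, 632.5158081054688), 102.88697052001953) 514
scene mat [[371.0, -305.0], [387.0, -429.0], [530.0, -404.0], [516.0, -283.0]]
side grip mean [477.7 367.7] yaw -168.5 len 70.0 wid 28.0
side platterwhite 589 circle 598.2 108.0 r 74.2 z med 11.5
side stationtop 244 circle 479.1 387.1 r 80.9 z med 55.1
side model [289 153   8  12  84] [292.5 158. ] [ 586.4 -142.1   47.8] zmax 64.9 [ 573. -163.   26.] [ 604. -129.   65.]
side model [273 164  11   8  76] [277.9 167.6] [590.2 -54.9  40.2] zmax 55.8 [570. -80.  25.] [614. -37.  56.]
side basketrim 241 ((234.3377227783203, 275.24267578125), 101.51315307617188) 514
side basketrim 486 ((481.35955810546875, 363.49530029296875), 72.18070983886719) 278
side basketrim 480 ((475.8778381347656, 636.1467895507812), 100.31498718261719) 568
side mat []
```

```bash
cat > go.py <<'E'
import sys,numpy as np
from cell import env
from scipy.spatial.transform import Rotation as R
# go.py x y z psi_deg : shift (mm) in tool axes as they stand after turning; turn first
x,y,z,p=map(float,sys.argv[1:5])
s=env.state();Rn=R.from_euler('xyz',s["tcp_rot"]);Rt=R.from_euler('xyz',[-90,0,p],degrees=True)
rv=(Rn.inv()*Rt).as_rotvec(degrees=True)
d=np.array([x,y,z])-s["eef_pos"]
print("t",round(s["t"],2),"pos",s["eef_pos"].round(1),"psi",np.degrees(s["tcp_rot"]).round(1),"q",s["joints"].round(2))
print("turn",rv.round(2),"then shift mm",Rt.inv().apply(d).round(1),"| shift w/o turn",Rn.inv().apply(d).round(1),"F",s["ft_force"].round(1),"open",round(s["opening"],3))
E
python3 go.py 620 -300 300 -168.6; python3 m2.py >/dev/null
python3 - <<'E'
from h import *
c=env.read_camera("wrist");s=env.state()
from scipy.spatial.transform import Rotation as R
o=-c["R"].T@c["t"];Rn=R.from_euler('xyz',s["tcp_rot"])
print("cam in tool",Rn.inv().apply(o-s["eef_pos"]).round(1),"axes fwd in tool",Rn.inv().apply(c["R"][2]).round(3))
E
```

```text
t 0.25 pos [ 265.  -566.   214.4] psi [ -90.     0.  -154.9] q [-1.24  0.49  1.56  0.    1.09 -0.11]
turn [ 0.03 13.68 -0.  ] then shift mm [-400.6  -85.6 -190.5] | shift w/o turn [-434.3  -85.6  -90.4] F [ 0.6  0.4 -0.4] open 1.001
cam in tool [ -80.9 -170.3    0.2] axes fwd in tool [ 0.285  0.959 -0.   ]
```

```bash
python3 -m inch '[0,-0.01,0,0,6.85,0,-1, 0,-0.01,0,0,6.85,0,-1, -0.045,-0.008,-0.021,0,0,0,-1, -0.045,-0.008,-0.021,0,0,0,-1, -0.045,-0.008,-0.021,0,0,0,-1, -0.045,-0.008,-0.021,0,0,0,-1, -0.045,-0.008,-0.021,0,0,0,-1, -0.045,-0.008,-0.021,0,0,0,-1, -0.045,-0.008,-0.021,0,0,0,-1, -0.045,-0.008,-0.021,0,0,0,-1]'; python3 go.py 620 -110 300 -168.6
```

```text
t: 1.3
eef_pos: [584.3, -330.2, 298.7]
tcp_rot: [-1.571, 0.0, -2.943]
ft_force: [0.2, -0.9, 0.9]
opening: 1.001
t 1.3 pos [ 584.3 -330.2  298.7] psi [ -90.     0.  -168.6] q [-0.61  0.5   1.32 -0.    1.32  0.76]
turn [-0.01 -0.01 -0.  ] then shift mm [ -78.6   -1.3 -208.8] | shift w/o turn [ -78.5   -1.3 -208.8] F [ 0.2 -0.9  0.9] open 1.001
```

```bash
python3 -m inch '[-0.02,0,-0.045,0,0,0,-1, -0.02,0,-0.045,0,0,0,-1, -0.02,0,-0.045,0,0,0,-1, -0.02,0,-0.045,0,0,0,-1, -0.02,0,-0.045,0,0,0,-1,0,0,0,0,0,0,-1]'
cat > w.py <<'E'
import sys,pickle
from h import *
n=sys.argv[1];c=env.read_camera("wrist");pickle.dump(c,open(n+".pkl","wb"));cv2.imwrite(f"pics/{n}.png",c["pixels"])
E
python3 w.py w1;python3 go.py 660 70 300 -168.6
```

```text
t: 1.9
eef_pos: [637.1, -86.1, 298.4]
tcp_rot: [-1.572, 0.0, -2.938]
ft_force: [0.1, -0.6, -0.4]
opening: 1.004
t 1.95 pos [636.8 -88.6 298.3] psi [ -90.     0.  -168.4] q [-0.24  0.45  1.4   0.    1.29  1.13]
turn [-0.    0.22 -0.  ] then shift mm [ -54.1   -1.7 -150.9] | shift w/o turn [ -54.6   -1.7 -150.7] F [ 0.   0.2 -0.1] open 1.0
```

View pics/w1.png

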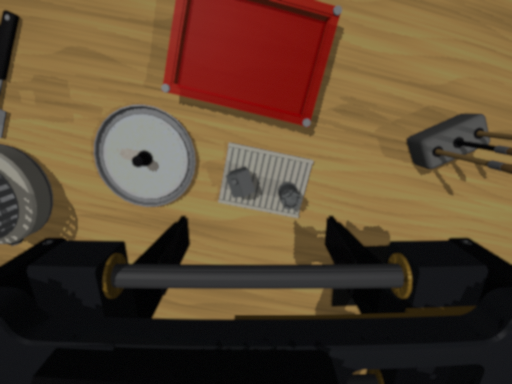

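The wrist picture shows the platter at (145,157), the cottage at (243,184), the tower at (289,195) and the vat at the top. Next I go above the basket.

```bash
python3 go.py 640 190 300 -168.6; python3 -m inch '[-0.011,0,-0.05,0,0,0,-1, -0.011,0,-0.05,0,0,0,-1, -0.011,0,-0.05,0,0,0,-1, -0.011,0,-0.05,0,0,0,-1, -0.011,0,-0.05,0,0,0,-1,0,0,-0.04,0,0,0,-1]'; python3 go.py 490 361 300 -168.6
```

```text
t 1.95 pos [636.8 -88.6 298.3] psi [ -90.     0.  -168.4] q [-0.24  0.45  1.4   0.    1.29  1.13]
turn [-0.    0.22 -0.  ] then shift mm [ -58.2   -1.7 -272.5] | shift w/o turn [ -59.2   -1.7 -272.3] F [ 0.   0.2 -0.1] open 1.0
t: 2.55
eef_pos: [633.5, 199.0, 297.8]
tcp_rot: [-1.571, -0.0, -2.944]
ft_force: [-0.8, -0.1, -0.0]
opening: 0.999
t 2.55 pos [633.5 199.  297.8] psi [ -90.    -0.  -168.7] q [ 0.2   0.49  1.34 -0.    1.31  1.58]
turn [-0.01 -0.05  0.  ] then shift mm [ 108.6   -2.2 -187.2] | shift w/o turn [ 108.8   -2.2 -187.1] F [-0.8 -0.1 -0. ] open 0.999
```

```bash
python3 -m inch '[0.027,0,-0.046,0,0,0,-1, 0.027,0,-0.046,0,0,0,-1, 0.027,0,-0.046,0,0,0,-1, 0.027,-0.002,-0.046,0,0,0,-1, 0,0,0,0,0,0,-1]'; python3 w.py w2;python3 go.py 485 363 300 -168.6
```

```text
t: 3.05
eef_pos: [497.0, 349.4, 300.7]
tcp_rot: [-1.571, 0.0, -2.939]
ft_force: [1.4, 0.3, 0.3]
opening: 1.002
t 3.1 pos [498.8 347.7 300.5] psi [ -90.     0.  -168.5] q [ 0.5   0.4   1.48 -0.    1.26  1.87]
turn [-0.    0.13 -0.03] then shift mm [ 10.5   0.5 -17.7] | shift w/o turn [ 10.4   0.5 -17.7] F [ 1.2 -1.3 -0.4] open 0.999
```

View pics/w2.png

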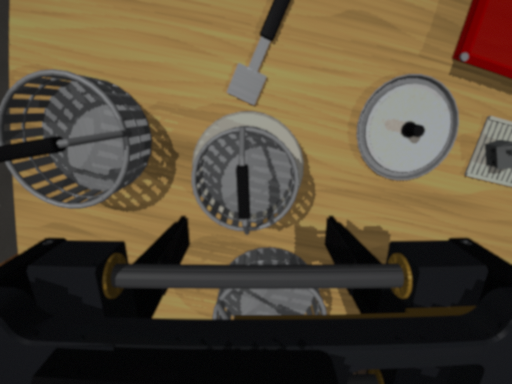

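The grip is at (243,191), close to vertical in the picture, so it already runs nearly along tool x.

```bash
cat > m3.py <<'E'
from h import *
import pickle
c=pickle.load(open("w2.pkl","rb"));C=pickle.load(open("c0.pkl","rb"))
g=c["pixels"].max(2);m=np.zeros(g.shape,np.uint8);m[155:222,225:262]=g[155:222,225:262]<35
k,l,s,ce=cv2.connectedComponentsWithStats(m);i=1+np.argmax(s[1:,4]);print(s[i],ce[i])
pts=np.argwhere(l==i)[:,::-1]
X=cloud(c);print("depth z med",np.nanmedian(X[l==i],0).round(1))
for n,q in(("scene",(304.2,114.1)),("side",(213.3,199.4))): print(tri(c,ce[i],C[n],q))
P=plane(c,pts,179)[:,:2];r=cv2.minAreaRect(P.astype(np.float32));d=P-P.mean(0);w,v=np.linalg.eigh(d.T@d);print(P.mean(0).round(1),r,np.degrees(np.arctan2(v[1,1],v[0,1])))
# platter
hsv=cv2.cvtColor(c["pixels"],cv2.COLOR_BGR2HSV);m=(hsv[...,1]<45)&(hsv[...,2]>110);m=m.astype(np.uint8);m[:,:350]=0;m[:,465:]=0
cn,_=cv2.findContours(m,cv2.RETR_EXTERNAL,cv2.CHAIN_APPROX_NONE);k=max(cn,key=cv2.contourArea)[:,0];Q=plane(c,k,10)[:,:2];print("platter",cv2.minEnclosingCircle(Q.astype(np.float32)))
# rim and station circle by depth
ok=np.nan_to_num(X[...,2],nan=-9)
for lo,hi in((122,138),(49,59),(64,72)):
    m=(np.hypot(X[...,0]-485,X[...,1]-363)<100)&(ok>lo)&(ok<hi);Q=X[m][:,:2].astype(np.float32);print(lo,len(Q),cv2.minEnclosingCircle(Q),np.median(X[m][:,2]))
E
python3 m3.py
```

```text
[237 166  13  52 522] [242.88122605 191.86781609]
depth z med [486.4 363.4 181.3]
(array([484.55901523, 363.74168538, 170.44562662]), np.float64(2.7580987130460937))
(array([483.55956654, 363.27675159, 171.47948952]), np.float64(0.08622760960165203))
[485.6 363.2] ((485.49761962890625, 362.9725036621094), (60.900482177734375, 12.880026817321777), 11.757798194885254) -167.08313598486626
platter ((598.3736572265625, 111.44388580322266), 82.73233032226562)
122 1388 ((484.5090637207031, 363.34356689453125), 71.18903350830078) 129.79793717855526
49 2005 ((485.992919921875, 362.948974609375), 89.11531829833984) 55.291797411045906
64 4872 ((484.1584167480469, 363.8691101074219), 69.56310272216797) 67.42188323844888
```

```bash
python3 -m inch '[0.0105,0.02,-0.0175,0,-0.3,0,-1, 0,0.04,0,0,0,0,-1, 0,0.04,0,0,0,0,-1,0,0.02,0,0,0,0,-1,0,0,0,0,0,0,-1]'; python3 go.py 485 363.4 154 -168.2
```

```text
t: 3.6
eef_pos: [486.4, 359.7, 177.1]
tcp_rot: [-1.569, -0.005, -2.94]
ft_force: [1.1, -0.7, 0.7]
opening: 0.997
t 3.6 pos [486.4 359.7 177.1] psi [ -89.9   -0.3 -168.4] q [ 0.53  0.5   1.65 -0.    0.99  1.9 ]
turn [-0.12 -0.24  0.28] then shift mm [ 0.6 23.1 -3.9] | shift w/o turn [ 0.5 23.1 -4. ] F [ 1.1 -0.7  0.7] open 0.997
```

```bash
python3 -m inch '[0.0006,0.012,-0.002,0,-0.2,0,-1, 0,0.011,0,0,0,0,-1, 0,0,0,0,0,0,-1]'; python3 go.py 485 363.4 154 -168.2
```

```text
t: 3.9
eef_pos: [485.0, 363.3, 156.2]
tcp_rot: [-1.57, -0.001, -2.935]
ft_force: [-1.0, 0.2, 0.2]
opening: 1.0
t 3.9 pos [485.  363.3 156.2] psi [-9.000e+01 -1.000e-01 -1.681e+02] q [ 0.53  0.53  1.67 -0.    0.95  1.9 ]
turn [-0.03  0.06  0.06] then shift mm [-0.   2.2 -0.1] | shift w/o turn [-0.   2.2 -0.1] F [-1.   0.2  0.2] open 1.0
```

```bash
python3 -m inch '[0,0.002,0,0,0,0,-0.3, 0,0,0,0,0,0,0.3, 0,0,0,0,0,0,1,0,0,0,0,0,0,1,0,0,0,0,0,0,1,0,0,0,0,0,0,1]';python3 -m inch '[0,-0.005,0,0,0,0,1,0,-0.01,0,0,0,0,1,0,-0.02,0,0,0,0,1,0,-0.025,0,0,0,0,1]';  python3 go.py 600 190 250 -168.2
```

```text
t: 4.5
eef_pos: [485.0, 363.8, 155.2]
tcp_rot: [-1.571, 0.0, -2.934]
ft_force: [-0.7, -0.8, 0.5]
opening: 0.552
t: 4.9
eef_pos: [484.8, 363.6, 215.9]
tcp_rot: [-1.57, -0.001, -2.934]
ft_force: [0.7, 0.4, 1.0]
opening: 0.211
t 4.9 pos [484.8 363.6 215.9] psi [-9.000e+01 -1.000e-01 -1.681e+02] q [ 0.53  0.46  1.61 -0.    1.07  1.9 ]
turn [-0.02  0.08  0.05] then shift mm [-77.2 -34.1 193.5] | shift w/o turn [-76.9 -34.1 193.6] F [0.7 0.4 1. ] open 0.211
```

The fingers move slowly, about 0.9 s per full stroke, so I lifted before the grip had closed. I'll reopen partway and go back down.

```bash
python3 -m inch '[0,0,0,0,0,0,0,0,0,0,0,0,0,0,0,0,0,0,0,0,0,0,0,0,0,0,0,0,0]'; python3 w.py w3
python3 - <<'E'
from h import *
c=env.read_camera("scene");cv2.imwrite("pics/s3.png",c["pixels"][60:220,200:420].repeat(3,0).repeat(3,1));print(env.state()["opening"])
E
```

```text
0.1315347920554865invalid input at $: expected a multiple of 7 numbers
```

View pics/w3.png

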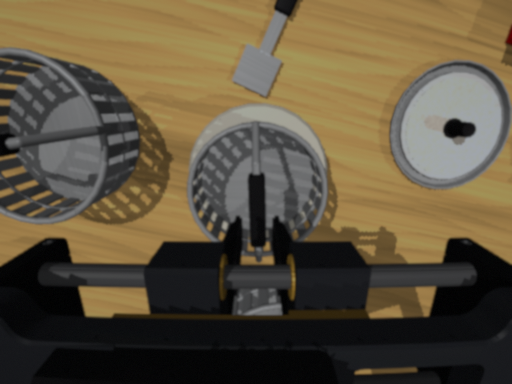

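View pics/s3.png

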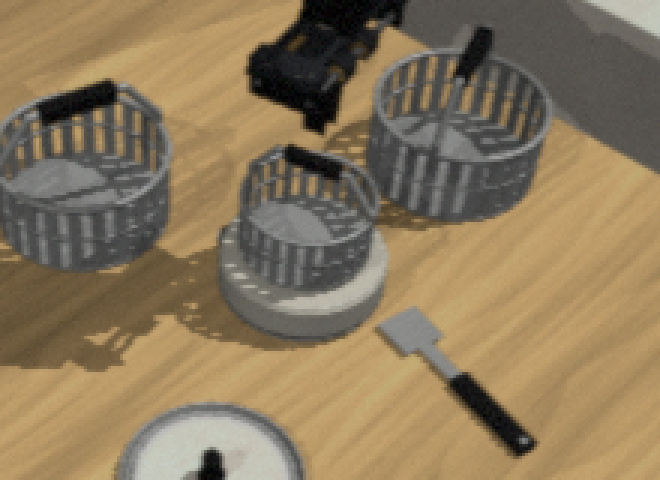

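The basket hasn't moved, and its grip at (257,210) is between the fingers.

```bash
python3 -m inch '[0,0,0,0,0,0,-0.2,0,0,0,0,0,0,-0.2,0,0,0,0,0,0,-0.2,0,0,0,0,0,0,-0.2,0,0,0,0,0,0,-0.2,0,0,0,0,0,0,-0.2]'; python3 go.py 485 363.4 154 -168.2
```

```text
t: 5.6
eef_pos: [485.0, 363.8, 214.8]
tcp_rot: [-1.571, -0.0, -2.934]
ft_force: [-0.3, -0.0, 0.6]
opening: 0.568
t 5.6 pos [485.  363.8 214.8] psi [ -90.    -0.  -168.1] q [ 0.53  0.46  1.61 -0.    1.07  1.9 ]
turn [-0.01  0.09  0.02] then shift mm [ 0.1 60.8  0.4] | shift w/o turn [ 0.1 60.8  0.3] F [-0.3 -0.   0.6] open 0.568
```

```bash
python3 -m inch '[0,0.02,0,0,0,0,-0.2,0,0.02,0,0,0,0,-0.2,0,0.012,0,0,0,0,-0.2,0,0.008,0,0,0,0,-0.2,0,0,0,0,0,0,1,0,0,0,0,0,0,1,0,0,0,0,0,0,1,0,0,0,0,0,0,1,0,0,0,0,0,0,1,0,0,0,0,0,0,1]'; python3 -m inch '[0,0,0,0,0,0,1,0,0,0,0,0,0,1,0,0,0,0,0,0,1,0,0,0,0,0,0,1]'; python3 go.py 600 190 250 -168.2
```

```text
t: 6.6
eef_pos: [485.1, 363.8, 155.3]
tcp_rot: [-1.571, 0.0, -2.934]
ft_force: [-0.2, -1.1, 1.2]
opening: 0.152
t: 7.0
eef_pos: [485.1, 363.8, 155.3]
tcp_rot: [-1.571, 0.0, -2.934]
ft_force: [-0.4, -1.8, 3.4]
opening: 0.148
t 7.0 pos [485.1 363.8 155.3] psi [ -90.     0.  -168.1] q [ 0.53  0.53  1.67 -0.    0.94  1.9 ]
turn [-0.    0.08 -0.02] then shift mm [-76.9 -94.7 193.6] | shift w/o turn [-76.7 -94.7 193.7] F [-0.4 -1.8  3.4] open 0.148
```

Gripped, with the opening at 0.148 (14 mm). Next I lift.

```bash
python3 -m inch '[0,-0.01,0,0,0,0,1,0,-0.02,0,0,0,0,1,0,-0.03,0,0,0,0,1,-0.01,-0.03,0.01,0,0,0,1,-0.013,-0.01,0.03,0,0,0,1,-0.013,0,0.035,0,0,0,1,-0.013,0,0.035,0,0,0,1,-0.013,0,0.035,0,0,0,1,-0.01,0,0.03,0,0,0,1,-0.005,0,0.02,0,0,0,1]'; python3 w.py w4; python3 go.py 640 -100 255 -168.2
```

```text
t: 8.0
eef_pos: [601.4, 186.9, 255.2]
tcp_rot: [-1.571, -0.0, -2.935]
ft_force: [-0.2, 0.5, -2.6]
opening: 0.144
t 8.05 pos [602.3 184.9 255.1] psi [ -89.9   -0.  -168.3] q [ 0.19  0.46  1.49 -0.    1.18  1.56]
turn [-0.07 -0.05  0.01] then shift mm [2.130e+01 1.000e-01 2.866e+02] | shift w/o turn [ 21.1   0.4 286.6] F [ 0.8 -1.2 -1.7] open 0.146
```

View pics/w4.png

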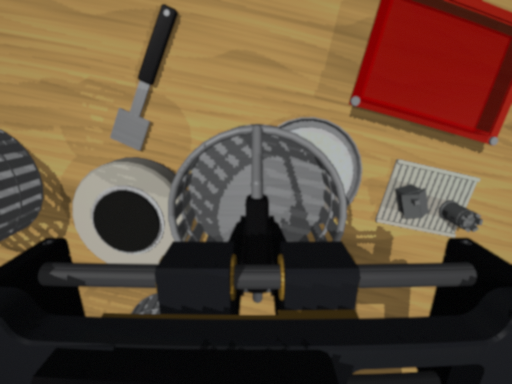

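The basket is held. The bare drive disc shows at (126,221) and the pad at (428,197).

```bash
cat > m4.py <<'E'
from h import *
import pickle
c=pickle.load(open("w4.pkl","rb"));C=pickle.load(open("c0.pkl","rb"))
g=c["pixels"].max(2);m=np.zeros(g.shape,np.uint8);m[175:262,75:172]=g[175:262,75:172]<40
k,l,s,ce=cv2.connectedComponentsWithStats(m);i=1+np.argmax(s[1:,4]);cn,_=cv2.findContours((l==i).astype(np.uint8),0,cv2.CHAIN_APPROX_NONE)
for z in(63,): print("disc",s[i],cv2.minEnclosingCircle(plane(c,cn[0][:,0],z)[:,:2].astype(np.float32)),"depth",np.nanmedian(cloud(c)[l==i],0))
a=C["scene"];hsv=a["pixels"].max(2);m=np.zeros(hsv.shape,np.uint8);m[250:330,55:145]=hsv[250:330,55:145]<60
cn,_=cv2.findContours(m,0,cv2.CHAIN_APPROX_NONE);k=max(cn,key=cv2.contourArea)[:,0]
print("mat",cv2.minAreaRect(plane(a,k,4)[:,:2].astype(np.float32)),"h",np.nanmedian(cloud(a)[m>0],0))
E
python3 m4.py; python3 go.py 620 -50 255 -168.2
```

```text
disc [  94  191   65   60 2976] ((487.3913879394531, 361.1877746582031), 48.745628356933594) depth [489.00537716 360.66072527  63.5307011 ]
mat ((449.7162170410156, -355.3115234375), (136.00909423828125, 137.2853240966797), 13.455917358398438) h [ 451.55098692 -357.96052       3.09247406]
t 8.05 pos [602.3 184.9 255.1] psi [ -89.9   -0.  -168.3] q [ 0.19  0.46  1.49 -0.    1.18  1.56]
turn [-0.07 -0.05  0.01] then shift mm [3.070e+01 1.000e-01 2.336e+02] | shift w/o turn [ 30.5   0.4 233.6] F [ 0.8 -1.2 -1.7] open 0.146
```

```bash
python3 -m inch '[0.01,0,0.03,0,0,0,1,0.01,0,0.045,0,0,0,1,0.01,0,0.045,0,0,0,1,0.01,0,0.045,0,0,0,1,0.01,0,0.045,0,0,0,1,0.02,0,0.045,0,0,0,1,0.03,0,0.035,0,0,0,1,0.03,0,0.035,0,0,0,1,0.03,0,0.035,0,0,0,1,0.03,0,0.035,0,0,0,1]';  python3 go.py 450 -355 150 -168.2
```

```text
t: 9.05
eef_pos: [494.8, -238.0, 255.5]
tcp_rot: [-1.571, 0.0, -2.934]
ft_force: [1.4, 0.0, -3.2]
opening: 0.145
t 9.05 pos [ 494.8 -238.   255.5] psi [ -90.     0.  -168.1] q [-0.57  0.34  1.69  0.    1.11  0.79]
turn [ 0.   0.1 -0. ] then shift mm [ 67.8 105.5 105.4] | shift w/o turn [ 68.  105.5 105.3] F [ 1.4  0.  -3.2] open 0.145
```

```bash
python3 -m inch '[0.02,0,0.03,0,0,0,1,0.02,0.02,0.03,0,0,0,1,0.02,0.03,0.03,0,0,0,1,0.008,0.03,0.015,0,0,0,1,0,0.026,0,0,0,0,1,0,0.02,0,0,0,0,1,0,0,0,0,0,0,1]';  python3 go.py 450 -355 96.3 -168.2
```

```text
t: 9.75
eef_pos: [450.1, -352.8, 127.0]
tcp_rot: [-1.575, -0.003, -2.935]
ft_force: [-0.3, -0.1, -3.0]
opening: 0.145
t 9.75 pos [ 450.1 -352.8  127. ] psi [-9.020e+01 -1.000e-01 -1.681e+02] q [-0.78  0.52  1.78  0.    0.84  0.58]
turn [0.23 0.06 0.15] then shift mm [ 0.6 30.7  2.2] | shift w/o turn [ 0.5 30.7  2.3] F [-0.3 -0.1 -3. ] open 0.145
```

```bash
python3 -m inch '[0,0.012,0.001,0,0,0,1,0,0.012,0,0,0,0,1,0,0.004,0,0,0,0,1,0,0,0,0,0,0,1]';  python3 go.py 450 -355 96.3 -168.2
```

```text
t: 10.15
eef_pos: [451.2, -354.4, 100.8]
tcp_rot: [-1.571, -0.0, -2.934]
ft_force: [0.5, -1.3, -2.8]
opening: 0.145
t 10.15 pos [ 451.2 -354.4  100.8] psi [ -90.    -0.  -168.1] q [-0.78  0.56  1.8  -0.    0.78  0.58]
turn [0.03 0.1  0.02] then shift mm [1.3 4.5 0.4] | shift w/o turn [1.3 4.5 0.4] F [ 0.5 -1.3 -2.8] open 0.145
```

```bash
python3 -m inch '[0,0.002,0,0,0,0,1,0,0.002,0,0,0,0,1,0,0,0,0,0,0,1,0,0,0,0,0,0,1]';  python3 go.py 450 -355 96.3 -168.2
```

```text
t: 10.55
eef_pos: [451.3, -354.6, 97.3]
tcp_rot: [-1.57, 0.0, -2.934]
ft_force: [0.4, -0.3, -2.9]
opening: 0.143
t 10.55 pos [ 451.3 -354.6   97.3] psi [ -90.     0.  -168.1] q [-0.78  0.56  1.8  -0.    0.77  0.58]
turn [-0.02  0.08 -0.01] then shift mm [1.4 1.  0.1] | shift w/o turn [1.4 1.  0.1] F [ 0.4 -0.3 -2.9] open 0.143
```

```bash
python3 -m inch '[0,0.001,0,0,0,0,1,0,0,0,0,0,0,1]';  python3 -m inch '[0,0.001,0,0,0,0,1,0,0,0,0,0,0,1]'
```

```text
t: 10.75
eef_pos: [451.3, -354.6, 96.3]
tcp_rot: [-1.57, 0.0, -2.934]
ft_force: [0.1, 0.8, -1.1]
opening: 0.146
t: 10.95
eef_pos: [451.4, -354.6, 96.3]
tcp_rot: [-1.57, 0.001, -2.934]
ft_force: [-2.2, 3.4, 11.8]
opening: 0.145
```

It is in contact with the mat. I'll release it and lift.

```bash
python3 -m inch '[0,-0.001,0,0,0,0,0,0,0,0,0,0,0,0,0,0,0,0,0,0,0,0,0,0,0,0,0,0,0,0,0,0,0,0,0,0,-0.02,0,0,0,0,0,0,-0.03,0,0,0,0,0,0,-0.04,0,0,0,0,0,-0.03,-0.04,0,0,0,0,0]';  python3 go.py 600 106 200 -168.2
python3 - <<'E'
from h import *
c=env.read_camera("scene");cv2.imwrite("pics/s4.png",c["pixels"])
E
```

```text
t: 11.85
eef_pos: [478.9, -348.7, 227.5]
tcp_rot: [-1.572, -0.001, -2.936]
ft_force: [1.9, -0.5, 0.4]
opening: 0.5
t 11.85 pos [ 478.9 -348.7  227.5] psi [-9.010e+01 -1.000e-01 -1.682e+02] q [-0.74  0.43  1.62 -0.    1.09  0.63]
turn [ 0.06 -0.04  0.08] then shift mm [-211.6   27.5 -420.3] | shift w/o turn [-211.3   27.7 -420.5] F [ 1.9 -0.5  0.4] open 0.5
```

View pics/s4.png

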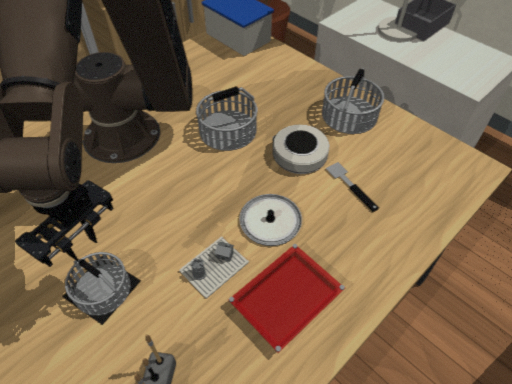

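The basket stands on the mat at (98,283) and the station is free. Next is the platter.

```bash
python3 -m inch '[-0.015,0,-0.03,0,0,0,0,-0.022,0,-0.044,0,0,0,0,-0.022,0,-0.044,0,0,0,0,-0.022,0,-0.044,0,0,0,0,-0.022,0,-0.044,0,0,0,0,-0.022,0,-0.044,0,0,0,0,-0.022,0,-0.044,0,0,0,0,-0.022,0,-0.044,0,0,0,0,-0.022,0,-0.044,0,0,0,0,-0.02,0,-0.038,0,0,0,0]'; python3 -m inch '[0,0,0,0,0,0,0,0,0,0,0,0,0,0]'; python3 w.py w5; python3 go.py 600 106 200 -168.2
```

```text
t: 12.9
eef_pos: [600.7, 108.5, 225.9]
tcp_rot: [-1.571, 0.0, -2.933]
ft_force: [0.5, -0.5, -0.3]
opening: 0.497
t: 13.1
eef_pos: [600.4, 106.9, 225.5]
tcp_rot: [-1.571, -0.001, -2.932]
ft_force: [-0.4, 0.4, -0.3]
opening: 0.503
t 13.15 pos [600.3 105.9 225.7] psi [ -90.    -0.  -168.1] q [ 0.07  0.46  1.58 -0.    1.1   1.43]
turn [-0.01  0.12  0.04] then shift mm [ 0.3 25.7 -0.2] | shift w/o turn [ 0.3 25.7 -0.2] F [ 0.4  0.  -0. ] open 0.498
```

View pics/w5.png

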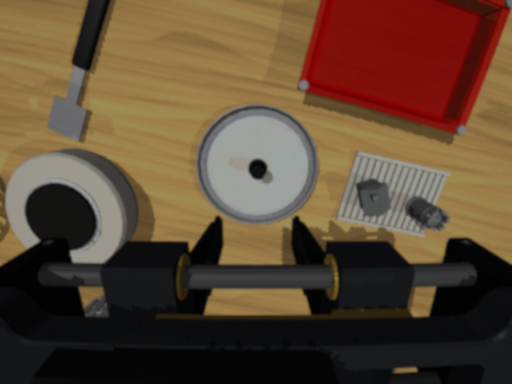

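```bash
cat > m5.py <<'E'
from h import *
import pickle
c=pickle.load(open("w5.pkl","rb"));C=pickle.load(open("c0.pkl","rb"))
g=c["pixels"].max(2);m=np.zeros(g.shape,np.uint8);m[150:190,240:275]=g[150:190,240:275]<45
k,l,s,ce=cv2.connectedComponentsWithStats(m);i=1+np.argmax(s[1:,4]);X=cloud(c)
print("knob",s[i],ce[i],"top-plane mean",plane(c,ce[i],43),"depth",np.nanmedian(X[l==i],0).round(1),np.nanmax(X[l==i][:,2]))
for n,q in(("scene",(269.9,216.3)),("side",(248.2,187.5))): print(tri(c,ce[i],C[n],q))
print("proj knob top/base", proj(c,[[600,106,43],[600,106,10]]))
hsv=cv2.cvtColor(c["pixels"],cv2.COLOR_BGR2HSV);ok=np.nan_to_num(X[...,2],nan=-9)
r=np.hypot(X[...,0]-600,X[...,1]-106)
m=((r<110)&(ok>6)&(ok<14)&(hsv[...,2]>150)&(hsv[...,1]<40)).astype(np.uint8)
cn,_=cv2.findContours(m,0,cv2.CHAIN_APPROX_NONE);k=max(cn,key=cv2.contourArea)[:,0]
print("platter",cv2.fitEllipse(k),cv2.minEnclosingCircle(plane(c,k,10)[:,:2].astype(np.float32)),np.median(ok[m>0]))
m=((r<110)&(ok>7)).astype(np.uint8);cn,_=cv2.findContours(m,0,cv2.CHAIN_APPROX_NONE);k=max(cn,key=cv2.contourArea)[:,0]
print("tray rim",cv2.minEnclosingCircle(plane(c,k,12)[:,:2].astype(np.float32)))
# least squares circle
def lsq(P):
    A=np.c_[2*P,np.ones(len(P))];x=np.linalg.lstsq(A,(P**2).sum(1),rcond=None)[0];return x[:2],np.sqrt(x[2]+x[0]**2+x[1]**2)
print(lsq(plane(c,k,12)[:,:2]))
E
python3 m5.py
```

```text
knob [250 160  16  18 227] [257.47577093 168.59911894] top-plane mean [[606.39509507 107.04535442  43.        ]] depth [605.3 106.9  42.5] 44.73908707682525
(array([601.24492753, 105.86401005,  18.33241213]), np.float64(0.06675057511844505))
(array([601.26822564, 105.38140694,  20.54790184]), np.float64(1.5038426943964103))
proj knob top/base [[257.24328033 173.29646454]
 [257.19680453 168.231648  ]]
platter ((257.152099609375, 164.85818481445312), (96.57188415527344, 98.09761810302734), 96.72545623779297) ((601.2879638671875, 106.54254913330078), 73.16683959960938) 10.764905088388666
tray rim ((144.4632568359375, 12.546173095703125), 548.3636474609375)
(array([217.48785619,  27.24564393]), np.float64(365.4683267958398))
```

The platter centre is about (601.5,106.5), with its top at 10.5 and the knob top at 43. Next I descend.

```bash
python3 -m inch '[-0.0015,0.04,0,0,0,0,0,0,0.05,0,0,0,0,0,0,0.05,0,0,0,0,0,0,0.03,0,0,0,0,0,0,0.02,0,0,0,0,0,0,0.008,0,0,0,0,0,0,0,0,0,0,0,0]'; python3 go.py 602 106.5 16 -168.2
```

```text
t: 13.85
eef_pos: [601.8, 105.3, 27.6]
tcp_rot: [-1.571, -0.001, -2.936]
ft_force: [-0.5, 0.1, 0.2]
opening: 0.498
t 13.85 pos [601.8 105.3  27.6] psi [-9.000e+01 -1.000e-01 -1.682e+02] q [ 0.07  0.7   1.75 -0.    0.69  1.43]
turn [0.   0.   0.08] then shift mm [-0.5 11.6 -1.2] | shift w/o turn [-0.5 11.6 -1.2] F [-0.5  0.1  0.2] open 0.498
```

```bash
python3 -m inch '[0,0.007,-0.001,0,0,0,0,0,0.004,0,0,0,0,0,0,0,0,0,0,0,1,0,0,0,0,0,0,1,0,0,0,0,0,0,1,0,0,0,0,0,0,1,0,0,0,0,0,0,1,0,0,0,0,0,0,1]'; python3 -m inch '[0,0,0,0,0,0,1,0,0,0,0,0,0,1]';python3 go.py 602 106.5 16 -168.2
```

```text
t: 14.65
eef_pos: [602.0, 107.3, 17.4]
tcp_rot: [-1.571, 0.0, -2.934]
ft_force: [-0.3, 0.2, 3.4]
opening: 0.205
t: 14.85
eef_pos: [602.0, 107.3, 17.4]
tcp_rot: [-1.571, 0.0, -2.934]
ft_force: [-0.5, 0.3, 5.8]
opening: 0.207
t 14.85 pos [602.  107.3  17.4] psi [ -90.     0.  -168.1] q [ 0.07  0.72  1.75 -0.    0.67  1.43]
turn [-0.01  0.09 -0.02] then shift mm [0.1 1.4 0.8] | shift w/o turn [0.1 1.4 0.8] F [-0.5  0.3  5.8] open 0.207
```

```bash
python3 -m inch '[0,-0.01,0,0,0,0,1,0,-0.02,0,0,0,0,1,0,-0.04,0,0,0,0,1,0,-0.04,-0.02,0,0,0,1,0.01,-0.02,-0.04,0,0,0,1,0.01,0,-0.04,0,0,0,1,0.01,0,-0.04,0,0,0,1,0.01,0,-0.04,0,0,0,1,0.01,0,-0.04,0,0,0,1,0.01,0,-0.03,0,0,0,1]'; python3 w.py w6; python3 go.py 486 362.5 85 -168.2
```

```text
t: 15.85
eef_pos: [490.3, 341.5, 147.3]
tcp_rot: [-1.571, -0.0, -2.933]
ft_force: [0.4, 0.0, -2.2]
opening: 0.204
t 15.9 pos [488.1 344.3 147.3] psi [-9.01e+01 -1.00e-01 -1.68e+02] q [0.5  0.53 1.7  0.   0.91 1.86]
turn [0.05 0.23 0.06] then shift mm [ -1.7  62.3 -18.3] | shift w/o turn [ -1.8  62.3 -18.2] F [-2.   1.6 -1.9] open 0.203
```

View pics/w6.png

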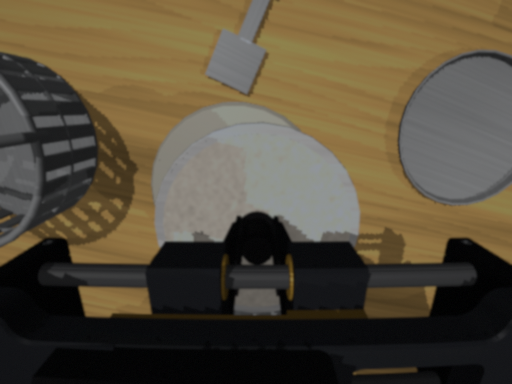

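The platter hangs level. The tray is now empty at about (460,128), so I'll cross-check the station and tray centres with the fixed cameras.

```bash
cat > m6.py <<'E'
from h import *
import pickle
c=pickle.load(open("w5.pkl","rb"))
def lsq(P):
    for _ in range(5):
        A=np.c_[2*P,np.ones(len(P))];x=np.linalg.lstsq(A,(P**2).sum(1),rcond=None)[0];r=np.sqrt(x[2]+x[0]**2+x[1]**2);e=abs(np.hypot(*(P-x[:2]).T)-r);P=P[e<max(2,1.5*e.std())]
    return x[:2].round(1),r.round(1),len(P)
img=cv2.imread("pics/s4.png");a=pickle.load(open("c0.pkl","rb"))["scene"]
g=img.max(2);m=np.zeros(g.shape,np.uint8);m[125:160,280:325]=g[125:160,280:325]<60
cn,_=cv2.findContours(m,0,cv2.CHAIN_APPROX_NONE);k=max(cn,key=cv2.contourArea)[:,0];print("disc scene",lsq(plane(a,k,63)[:,:2]))
b=env.read_camera("side");cv2.imwrite("pics/side6.png",b["pixels"]);s=env.read_camera("scene");cv2.imwrite("pics/scene6.png",s["pixels"])
w=pickle.load(open("w6.pkl","rb"))
for n,c in(("w6",w),("scene",s),("side",b)):
    hsv=cv2.cvtColor(c["pixels"],cv2.COLOR_BGR2HSV);X=cloud(c)
    m=((hsv[...,1]<60)&(np.hypot(X[...,0]-601,X[...,1]-107)<105)).astype(np.uint8)
    cn,_=cv2.findContours(m,0,cv2.CHAIN_APPROX_NONE);k=max(cn,key=cv2.contourArea)[:,0];k=k[(k[:,0]<510)]
    print("tray",n,m.sum(),lsq(plane(c,k,11)[:,:2]),"floor z",np.nanmedian(X[...,2][m>0]).round(1))
E
python3 m6.py
```

```text
disc scene (array([489.1, 358.1]), np.float64(47.1), 67)
tray w6 14491 (array([601.1, 107.3]), np.float64(89.0), 288) floor z 4.6
tray scene 2528 (array([603.1, 105.7]), np.float64(88.3), 148) floor z 3.4
tray side 877 (array([595.8, 111. ]), np.float64(88.3), 63) floor z 5.7
```

```bash
python3 -m inch '[-0.001,0.02,-0.017,0,0,0,1,0,0.03,0,0,0,0,1,0,0.01,0,0,0,0,1,0,0,0,0,0,0,1,0,0,0,0,0,0,1]'; python3 go.py 486.5 362 76.5 -168.2
```

```text
t: 16.5
eef_pos: [489.8, 356.0, 87.9]
tcp_rot: [-1.571, 0.001, -2.935]
ft_force: [-0.1, -0.7, -1.9]
opening: 0.204
t 16.5 pos [489.8 356.   87.9] psi [ -90.     0.  -168.2] q [ 0.52  0.61  1.73 -0.    0.8   1.88]
turn [ 0.    0.03 -0.03] then shift mm [ 2.  11.4 -6.5] | shift w/o turn [ 2.  11.4 -6.5] F [-0.1 -0.7 -1.9] open 0.204
```

```bash
python3 -m inch '[0.002,0.004,-0.0065,0,0,0,1,0,0.004,0,0,0,0,1,0,0,0,0,0,0,1,0,0,0,0,0,0,1]'; python3 go.py 486.5 362 76.5 -168.2
```

```text
t: 16.9
eef_pos: [485.8, 362.4, 79.2]
tcp_rot: [-1.571, 0.0, -2.934]
ft_force: [1.0, -0.5, -2.1]
opening: 0.207
t 16.9 pos [485.8 362.4  79.2] psi [ -90.     0.  -168.1] q [ 0.53  0.62  1.73 -0.    0.78  1.9 ]
turn [-0.01  0.09 -0.01] then shift mm [-0.6  2.7  0.6] | shift w/o turn [-0.6  2.7  0.6] F [ 1.  -0.5 -2.1] open 0.207
```

```bash
python3 -m inch '[0,0.0015,0,0,0,0,1,0,0,0,0,0,0,1,0,0,0,0,0,0,1]';  python3 -m inch '[0,0.001,0,0,0,0,1,0,0,0,0,0,0,1,0,0,0,0,0,0,1]'
```

```text
t: 17.2
eef_pos: [485.9, 362.4, 77.6]
tcp_rot: [-1.571, 0.0, -2.934]
ft_force: [-0.4, 0.6, -3.9]
opening: 0.201
t: 17.5
eef_pos: [485.8, 362.4, 76.5]
tcp_rot: [-1.571, -0.0, -2.934]
ft_force: [0.2, -0.6, -2.4]
opening: 0.207
```

```bash
python3 -m inch '[0,0.0005,0,0,0,0,1,0,0,0,0,0,0,1,0,0,0,0,0,0,1]';  python3 -m inch '[0,0.0005,0,0,0,0,1,0,0,0,0,0,0,1,0,0,0,0,0,0,1]'
```

```text
t: 17.8
eef_pos: [485.9, 362.4, 76.4]
tcp_rot: [-1.571, 0.0, -2.934]
ft_force: [-1.8, -0.6, 3.2]
opening: 0.204
t: 18.1
eef_pos: [485.9, 362.5, 76.4]
tcp_rot: [-1.571, 0.001, -2.934]
ft_force: [-3.2, -1.9, 9.0]
opening: 0.208
```

```bash
python3 -m inch '[0,-0.001,0,0,0,0,0,0,0,0,0,0,0,0,0,0,0,0,0,0,0,0,0,0,0,0,0,0,0,-0.005,0,0,0,0,0,0,-0.02,0,0,0,0,0,0,-0.03,0,0,0,0,0,0,-0.04,0,0,0,0,0,0,-0.05,0,0,0,0,0,0,0,0,0,0,0,0]'; python3 w.py w7; python3 go.py 640 0 230 -168.2
cat > m7.py <<'E'
from h import *
import pickle,sys
exec(open("m6.py").read().split("img=")[0].replace('c=pickle.load(open("w5.pkl","rb"))',''))
c=pickle.load(open(sys.argv[1]+".pkl","rb"));hsv=cv2.cvtColor(c["pixels"],cv2.COLOR_BGR2HSV);X=cloud(c);ok=np.nan_to_num(X[...,2],nan=-9)
m=((hsv[...,1]<60)&(hsv[...,2]>100)&(np.hypot(X[...,0]-486,X[...,1]-362)<100)&(ok>65.5)&(ok<74)).astype(np.uint8)
cn,_=cv2.findContours(m,0,cv2.CHAIN_APPROX_NONE);k=max(cn,key=cv2.contourArea)[:,0]
P=X[m>0];A=np.c_[P[:,:2]-[486,362],np.ones(len(P))];print("plane tilt,z",np.linalg.lstsq(A,P[:,2],rcond=None)[0])
print("platter",lsq(plane(c,k,69)[:,:2]))
m=((np.hypot(X[...,0]-486,X[...,1]-362)<105)&(ok>30)).astype(np.uint8)
cn,_=cv2.findContours(m,0,cv2.CHAIN_APPROX_NONE);k=max(cn,key=cv2.contourArea)[:,0]
m2=((np.hypot(X[...,0]-486,X[...,1]-362)<105)&(ok>50)&(ok<58)&(hsv[...,1]<70));print("station top ring",cv2.minEnclosingCircle(X[m2][:,:2].astype(np.float32)),m2.sum())
E
python3 m7.py w7
```

```text
t: 19.1
eef_pos: [487.7, 363.6, 228.3]
tcp_rot: [-1.574, 0.01, -2.934]
ft_force: [-0.3, 0.3, -0.2]
opening: 0.5
t 19.15 pos [486.7 363.  225.1] psi [ -90.1    0.3 -168.1] q [ 0.53  0.45  1.6  -0.    1.09  1.9 ]
turn [ 0.11  0.09 -0.34] then shift mm [-75.8  -4.9 386.7] | shift w/o turn [-75.2  -5.2 386.8] F [-0.2 -0.4 -1.1] open 0.501
plane tilt,z [-6.82917725e-05 -6.96820638e-04  6.97590496e+01]
platter (array([485. , 362.5]), np.float64(73.7), 309)
station top ring ((485.9747314453125, 362.47113037109375), 88.94163513183594) 2942
```

View pics/w7.png

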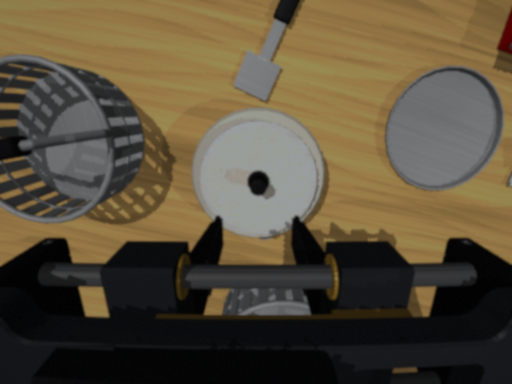

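The platter is flat at (485,362.5) and the station is at (486,362.5). Next I go back for the basket.

```bash
python3 -m inch '[-0.008,0,0.03,0,0,0,0,-0.01,0,0.05,0,0,0,0,-0.01,0,0.05,0,0,0,0,-0.01,0,0.05,0,0,0,0,-0.01,0,0.05,0,0,0,0,-0.01,0,0.05,0,0,0,0,0.01,0,0.05,0,0,0,0,0.01,0,0.05,0,0,0,0,0.01,0,0.05,0,0,0,0,0.01,0,0.05,0,0,0,0]'; python3 go.py 470 -320 225 -168.2
```

```text
t: 20.15
eef_pos: [599.6, -97.0, 220.6]
tcp_rot: [-1.571, -0.001, -2.934]
ft_force: [0.3, 0.8, 1.0]
opening: 0.499
t 20.15 pos [599.6 -97.  220.6] psi [-9.000e+01 -1.000e-01 -1.681e+02] q [-0.27  0.46  1.6  -0.    1.09  1.09]
turn [0.04 0.08 0.08] then shift mm [172.5  -4.4 191.8] | shift w/o turn [172.8  -4.3 191.5] F [0.3 0.8 1. ] open 0.499
```

```bash
python3 -m inch '[0.03,0,0.033,0,0,0,0,0.03,0,0.033,0,0,0,0,0.03,0,0.033,0,0,0,0,0.03,0,0.033,0,0,0,0,0.03,0,0.033,0,0,0,0,0.022,0,0.022,0,0,0,0,0,0,0,0,0,0,0]'; python3 w.py w8; python3 go.py 451.3 -354.6 97 -168.2
```

```text
t: 20.85
eef_pos: [468.4, -316.0, 220.6]
tcp_rot: [-1.572, -0.001, -2.938]
ft_force: [0.4, 0.2, 0.7]
opening: 0.499
t 20.9 pos [ 469.3 -314.6  220.7] psi [-9.010e+01 -1.000e-01 -1.683e+02] q [-0.71  0.4   1.7  -0.    1.04  0.66]
turn [ 0.07 -0.09  0.05] then shift mm [ 25.8 123.7  35.5] | shift w/o turn [ 25.6 123.7  35.7] F [0.2 1.3 0. ] open 0.496
```

View pics/w8.png

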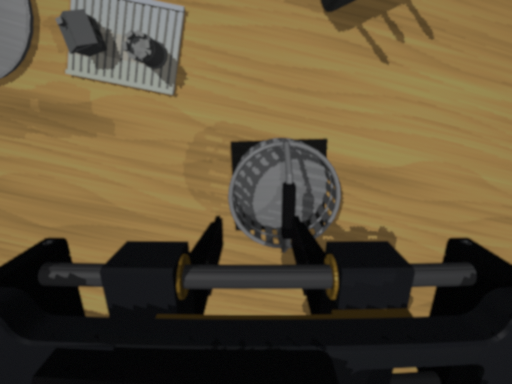

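```bash
python3 -m inch '[0.013,0,0.018,0,0,0,0,0.013,0.02,0.018,0,0,0,0,0,0.03,0,0,0,0,0,0,0.03,0,0,0,0,0,0,0.02,0,0,0,0,0,0,0.01,0,0,0,0,0,0,0,0,0,0,0,0,0,0,0,0,0,0,0]';python3 go.py 451.3 -354.6 97 -168.2
```

```text
t: 21.7
eef_pos: [453.0, -353.9, 112.2]
tcp_rot: [-1.57, 0.0, -2.934]
ft_force: [-0.4, -0.1, 1.1]
opening: 0.499
t 21.7 pos [ 453.  -353.9  112.2] psi [ -90.     0.  -168.1] q [-0.78  0.54  1.79  0.    0.81  0.58]
turn [-0.03  0.12 -0.02] then shift mm [ 1.8 15.2  0.4] | shift w/o turn [ 1.8 15.2  0.3] F [-0.4 -0.1  1.1] open 0.499
```

```bash
python3 -m inch '[0.002,0.01,0,0,0,0,0,0,0.005,0,0,0,0,0,0,0,0,0,0,0,1,0,0,0,0,0,0,1,0,0,0,0,0,0,1,0,0,0,0,0,0,1,0,0,0,0,0,0,1,0,0,0,0,0,0,1,0,0,0,0,0,0,1,0,0,0,0,0,0,1]';python3 go.py 590 -100 170 -168.2
```

```text
t: 22.7
eef_pos: [450.5, -354.6, 96.8]
tcp_rot: [-1.57, 0.0, -2.934]
ft_force: [-0.5, -0.3, 0.6]
opening: 0.14
t 22.7 pos [ 450.5 -354.6   96.8] psi [ -90.     0.  -168.1] q [-0.78  0.56  1.81 -0.    0.77  0.58]
turn [-0.02  0.08 -0.01] then shift mm [-188.6  -73.2 -220.7] | shift w/o turn [-188.9  -73.3 -220.4] F [-0.5 -0.3  0.6] open 0.14
```

```bash
python3 -m inch '[0,-0.01,0,0,0,0,1,0,-0.02,0,0,0,0,1,0,-0.04,0,0,0,0,1,-0.02,-0.04,-0.02,0,0,0,1,-0.028,-0.004,-0.033,0,0,0,1,-0.028,0,-0.033,0,0,0,1,-0.028,0,-0.033,0,0,0,1,-0.028,0,-0.033,0,0,0,1,-0.028,0,-0.033,0,0,0,1,-0.028,0,-0.036,0,0,0,1]';python3 go.py 600.5 107.5 205 -168.2
```

```text
t: 23.7
eef_pos: [589.4, -97.9, 211.2]
tcp_rot: [-1.571, -0.0, -2.934]
ft_force: [-0.3, -1.0, -2.5]
opening: 0.145
t 23.7 pos [589.4 -97.9 211.2] psi [ -90.    -0.  -168.1] q [-0.28  0.46  1.63 -0.    1.05  1.09]
turn [-0.01  0.07  0.  ] then shift mm [ -52.9    6.2 -198.8] | shift w/o turn [ -53.1    6.1 -198.7] F [-0.3 -1.  -2.5] open 0.145
```

```bash
python3 -m inch '[-0.011,0,-0.04,0,0,0,1,-0.011,0,-0.042,0,0,0,1,-0.011,0,-0.042,0,0,0,1,-0.011,0,-0.042,0,0,0,1,-0.009,0.01,-0.033,0,0,0,1,0,0.04,0,0,0,0,1,0,0.03,0,0,0,0,1,0,0.015,0,0,0,0,1,0,0,0,0,0,0,1,0,0,0,0,0,0,1]';python3 go.py 600.5 107.5 97 -168.2; python3 w.py w9
```

```text
t: 24.7
eef_pos: [600.1, 106.1, 116.4]
tcp_rot: [-1.571, 0.0, -2.934]
ft_force: [-0.7, 0.1, -1.6]
opening: 0.145
t 24.7 pos [600.1 106.1 116.4] psi [ -90.     0.  -168.1] q [ 0.07  0.58  1.7  -0.    0.86  1.43]
turn [-0.01  0.08 -0.02] then shift mm [-0.7 19.4 -1.2] | shift w/o turn [-0.7 19.4 -1.2] F [-0.7  0.1 -1.6] open 0.145
```

View pics/w9.png

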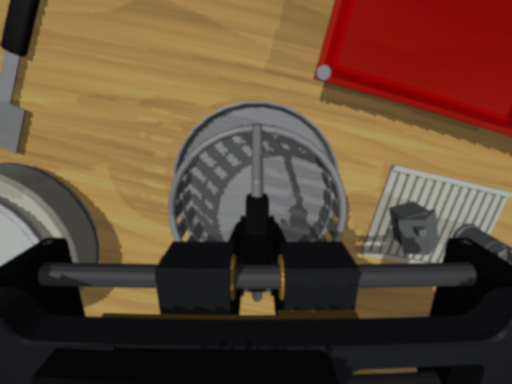

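```bash
python3 -m inch '[0,0.01,-0.001,0,0,0,1,0,0.005,0,0,0,0,1,0,0.002,0,0,0,0,1,0,0,0,0,0,0,1,0,0,0,0,0,0,1]'; python3 -m inch '[0,0.001,0,0,0,0,1,0,0,0,0,0,0,1,0,0,0,0,0,0,1]'; python3 go.py 600.5 107.5 97 -168.2
```

```text
t: 25.25
eef_pos: [599.7, 107.1, 98.7]
tcp_rot: [-1.571, 0.0, -2.934]
ft_force: [-0.2, 0.3, -2.7]
opening: 0.149
t: 25.55
eef_pos: [599.7, 107.1, 97.7]
tcp_rot: [-1.571, 0.0, -2.934]
ft_force: [-0.6, -0.5, -2.5]
opening: 0.146
t 25.55 pos [599.7 107.1  97.7] psi [ -90.     0.  -168.1] q [ 0.07  0.6   1.71 -0.    0.83  1.43]
turn [-0.01  0.09 -0.01] then shift mm [-0.9  0.7 -0.2] | shift w/o turn [-0.9  0.7 -0.2] F [-0.6 -0.5 -2.5] open 0.146
```

```bash
python3 -m inch '[0,0.0007,0,0,0,0,1,0,0,0,0,0,0,1,0,0,0,0,0,0,1]'; python3 -m inch '[0,0.0005,0,0,0,0,1,0,0,0,0,0,0,1,0,0,0,0,0,0,1]';python3 -m inch '[0,0.0005,0,0,0,0,1,0,0,0,0,0,0,1]'
```

```text
t: 25.85
eef_pos: [599.7, 107.1, 97.0]
tcp_rot: [-1.571, 0.0, -2.934]
ft_force: [-0.7, -0.5, -0.5]
opening: 0.144
t: 26.15
eef_pos: [599.6, 107.1, 96.9]
tcp_rot: [-1.571, 0.0, -2.934]
ft_force: [-3.9, 0.1, 5.3]
opening: 0.146
t: 26.35
eef_pos: [599.5, 107.1, 96.8]
tcp_rot: [-1.571, 0.0, -2.934]
ft_force: [-5.5, -1.6, 10.9]
opening: 0.147
```

Contact. I'll release, rise, and look at the basket and the pad.

```bash
python3 -m inch '[0,-0.001,0,0,0,0,-0.2,0,0,0,0,0,0,-0.2,0,0,0,0,0,0,-0.2,0,0,0,0,0,0,-0.2,0,-0.005,0,0,0,0,-0.2,0,-0.02,0,0,0,0,-0.2,0,-0.03,0,0,0,0,-0.2,0,-0.04,0,0,0,0,-0.2,0,-0.05,0,0,0,0,-0.2,0,0,0,0,0,0,-0.2]'; python3 -m inch '[0.01,0,0.03,0,0,0,0,0.01,0,0.05,0,0,0,0,0.01,0,0.05,0,0,0,0,0.01,0,0.05,0,0,0,0,0,0,0,0,0,0,0,0,0,0,0,0,0,0]';python3 w.py w10; python3 go.py 600 -95 240 -168.2
```

```text
t: 27.35
eef_pos: [601.8, 107.3, 248.7]
tcp_rot: [-1.569, 0.01, -2.934]
ft_force: [0.4, -0.0, -1.1]
opening: 0.601
t: 27.95
eef_pos: [597.4, -75.2, 241.7]
tcp_rot: [-1.571, -0.0, -2.936]
ft_force: [0.0, 0.6, 0.0]
opening: 0.503
t 28.0 pos [597.4 -74.1 241.8] psi [ -90.    -0.  -168.2] q [-0.23  0.43  1.58  0.    1.13  1.13]
turn [0.02 0.04 0.01] then shift mm [ 1.7  1.8 21. ] | shift w/o turn [ 1.8  1.8 21. ] F [ 0.   0.7 -0.9] open 0.497
```

View pics/w10.png

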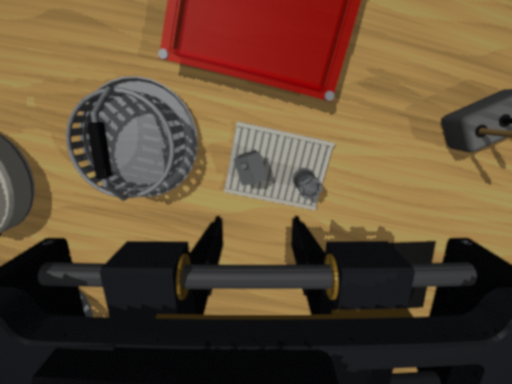

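The basket stands in the tray at (135,138), the cottage is at (253,169) and the tower at (307,184). Next I measure both models.

```bash
cat > m8.py <<'E'
from h import *
import pickle,sys
c=pickle.load(open(sys.argv[1]+".pkl","rb"));X=cloud(c);ok=np.nan_to_num(X[...,2],nan=-9)
near=np.hypot(X[...,0]-592,X[...,1]+100)<90
k,l,s,ce=cv2.connectedComponentsWithStats((near&(ok>14)).astype(np.uint8))
for i in range(1,k):
    if s[i,4]<60: continue
    P=X[l==i];top=P[:,2].max();print(s[i],ce[i].round(1),"top",top.round(1),"all min/max",P.min(0).round(1),P.max(0).round(1))
    for lo,hi in((25,38),(38,44),(44,50),(50,60),(60,70)):
        Q=P[(P[:,2]>lo)&(P[:,2]<hi)][:,:2].astype(np.float32)
        if len(Q)>8:
            r=cv2.minAreaRect(Q);print("  ",lo,hi,len(Q),"mean",Q.mean(0).round(1),"rect",np.round(r[0],1),np.round(r[1],1),round(r[2],1),"circ",np.round(cv2.minEnclosingCircle(Q)[0],1),round(cv2.minEnclosingCircle(Q)[1],1))
u=c["pixels"][110:220,220:345];cv2.imwrite("pics/"+sys.argv[1]+"_z.png",cv2.resize(u,None,fx=5,fy=5,interpolation=cv2.INTER_CUBIC))
E
python3 m8.py w10
```

```text
[233 150  34  35 839] [249.9 167.4] top 58.9 all min/max [572.3 -90.4  15. ] [624.3 -39.4  58.9]
   25 38 32 mean [613.2 -59. ] rect [600.5 -63.9] [34.8 39. ] 28.4 circ [599.3 -64.1] 25.0
   38 44 304 mean [599.4 -65.2] rect [598.  -65.1] [40.2 39.1] 28.2 circ [598.3 -65. ] 27.1
   44 50 308 mean [598.7 -66.5] rect [598.  -65.1] [40.1 25.9] 27.7 circ [598.  -65.4] 22.8
   50 60 176 mean [599.2 -63.5] rect [597.3 -63.3] [39.7 13.8] 30.9 circ [598.2 -65. ] 19.8
[294 170  28  29 588] [307.3 183.9] top 65.9 all min/max [ 577.8 -166.    15.1] [ 608.3 -133.7   65.9]
   25 38 51 mean [ 601.  -140.8] rect [ 599.8 -142.5] [10.7 29.9] 46.4 circ [ 596.1 -146.4] 15.0
   38 44 25 mean [ 600.2 -140.8] rect [ 597.9 -142.7] [13. 31.] 54.9 circ [ 594.2 -148.1] 15.5
   44 50 33 mean [ 600.4 -140.7] rect [ 599.6 -142.7] [11.6 30.4] 47.3 circ [ 595.6 -147. ] 15.2
   50 60 284 mean [ 593.  -150.2] rect [ 592.6 -149.5] [30.8 29.9] 9.7 circ [ 592.6 -150.3] 16.0
   60 70 159 mean [ 593.  -150.3] rect [ 592.9 -150.3] [29.8 30.5] 12.9 circ [ 592.9 -150.4] 15.8
[   18   215   494   169 57870] [283.1 318.2] top 373.0 all min/max [ 579.9 -155.6  241.3] [648.8 -10.1 373. ]
```

View pics/w10_z.png

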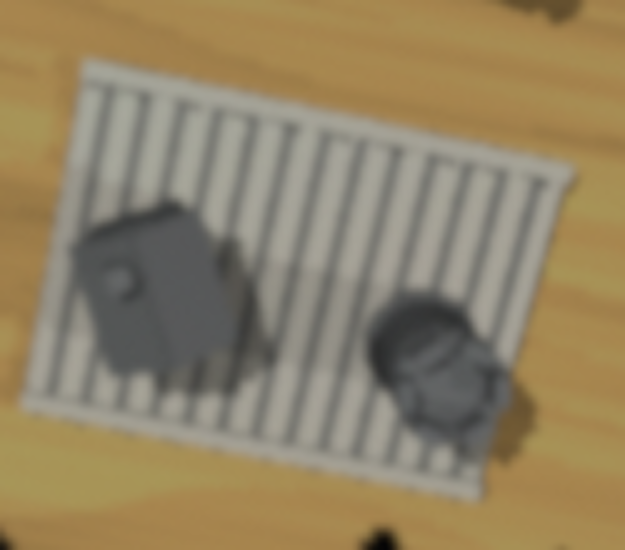

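Tower: centre (592.8,-150.3), top about 64. Cottage: centre (598,-65), ridge yaw about 28°. I'll turn the tool to psi = -62°, so the jaws lie along the ridge and will be tangential on the platter.

```bash
python3 -m inch '[0,0,0,0,-8.2,0,0,0,0,0,0,-8.2,0,0,0,0,0,0,-8.2,0,0,0,0,0,0,-8.2,0,0,0,0,0,0,-8.2,0,0,0,0,0,0,-8.2,0,0,0,0,0,0,-8.2,0,0,0,0,0,0,-8.2,0,0,0,0,0,0,-8.2,0,0,0,0,0,0,-8.2,0,0]'; python3 -m inch '[0,0,0,0,-8.1,0,0,0,0,0,0,-8.1,0,0,0,0,0,0,-8.1,0,0,0,0,0,0,0,0,0]'; python3 go.py 592.8 -150.3 160 -62
```

```text
t: 29.0
eef_pos: [597.6, -72.3, 242.0]
tcp_rot: [-1.571, 0.0, -1.495]
ft_force: [0.7, 0.7, 0.1]
opening: 0.503
t: 29.4
eef_pos: [597.6, -72.6, 242.0]
tcp_rot: [-1.571, 0.0, -1.075]
ft_force: [1.2, -0.6, 0.3]
opening: 0.501
t 29.4 pos [597.6 -72.6 242. ] psi [-90.    0.  -61.6] q [-0.23  0.43  1.58  0.    1.13 -0.73]
turn [-0.    0.43 -0.  ] then shift mm [ 66.4  82.  -40.7] | shift w/o turn [ 66.1  82.  -41.2] F [ 1.2 -0.6  0.3] open 0.501
```

```bash
python3 -m inch '[0.016,0,-0.01,0,0.2,0,-0.1,0.017,0,-0.01,0,0.2,0,-0.1,0.017,0,-0.01,0,0,0,-0.1,0.017,0,-0.01,0,0,0,-0.1,0,0,0,0,0,0,-0.1,0,0,0,0,0,0,-0.1]'; python3 w.py w11; python3 m8.py w11;  python3 go.py 592.8 -150.3 160 -62
```

```text
t: 30.0
eef_pos: [593.6, -151.4, 241.8]
tcp_rot: [-1.571, 0.0, -1.088]
ft_force: [0.3, 0.6, 0.2]
opening: 0.554
[273 101  33  31 946] [288.5 115.7] top 58.8 all min/max [571.3 -92.6  24.5] [623.1 -40.   58.8]
   25 38 26 mean [582.1 -71.3] rect [596.3 -66.8] [38.1 39.5] 27.9 circ [597.1 -67.1] 26.6
   38 44 346 mean [596.6 -65.3] rect [597.6 -66.1] [40.2 39.4] 28.0 circ [597.4 -65.9] 26.9
   44 50 375 mean [596.4 -67. ] rect [597.3 -66.1] [40.2 28.6] 29.0 circ [597.2 -66.1] 23.4
   50 60 196 mean [598.1 -64.4] rect [596.8 -63.8] [39.4 13.1] 30.1 circ [598.2 -66.4] 19.8
[244 154  24  30 531] [255.4 168.8] top 65.7 all min/max [ 575.3 -166.2   15.3] [ 606.8 -133.7   65.7]
   25 38 30 mean [ 585.4 -138.8] rect [ 586.3 -140.6] [30.1 11.6] 25.9 circ [ 588.8 -145.8] 15.0
   38 44 14 mean [ 587.3 -138.1] rect [ 587.6 -138.7] [27.2  8.2] 16.2 circ [ 588.7 -142.6] 13.6
   44 50 19 mean [ 583.6 -139.5] rect [ 584.  -140.7] [26.5  7.3] 35.9 circ [ 586.2 -143.6] 13.3
   50 60 299 mean [ 591.2 -150.2] rect [ 590.5 -149.8] [30.8 29.7] 65.7 circ [ 591.2 -150.4] 15.9
   60 70 146 mean [ 590.8 -150.6] rect [ 591.1 -150.4] [29.8 30.3] 12.5 circ [ 591.2 -150.4] 15.7
[    0   215   512   169 60809] [271.8 317.6] top 373.3 all min/max [ 518.4 -174.8  241.5] [672.6 -82.8 373.3]
t 30.05 pos [ 593.7 -151.1  241.9] psi [-90.    0.  -62.3] q [-0.36  0.45  1.56  0.    1.14 -0.84]
turn [-0.   -0.29 -0.01] then shift mm [-1.1 81.9 -0.4] | shift w/o turn [-1.1 81.9 -0.4] F [-0.1 -0.3  0.3] open 0.551
```

View pics/w11.png

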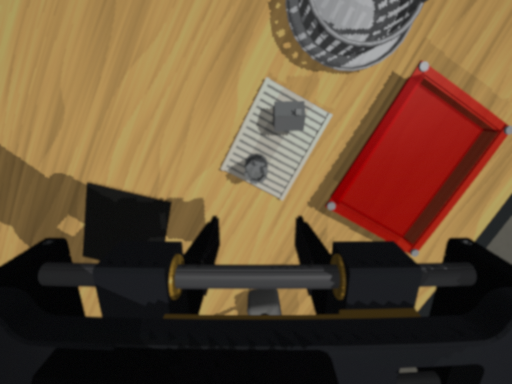

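Tower from the two views: (592,-150.4). I'll descend onto it.

```bash
python3 -m inch '[-0.0014,0.04,-0.0012,0,-0.3,0,-0.1,0,0.045,0,0,0,0,-0.1,0,0.045,0,0,0,0,-0.1,0,0.045,0,0,0,0,-0.1,0,0.027,0,0,0,0,-0.1,0,0.015,0,0,0,0,-0.1,0,0,0,0,0,0,-0.1]'; python3 go.py 592 -150.4 21 -62
```

```text
t: 30.75
eef_pos: [591.4, -150.5, 23.5]
tcp_rot: [-1.573, 0.002, -1.08]
ft_force: [-0.8, -0.2, 0.1]
opening: 0.552
t 30.75 pos [ 591.4 -150.5   23.5] psi [-90.1   0.1 -61.9] q [-0.36  0.71  1.75 -0.    0.68 -0.85]
turn [ 0.1   0.09 -0.11] then shift mm [0.2 2.5 0.6] | shift w/o turn [0.2 2.5 0.6] F [-0.8 -0.2  0.1] open 0.552
```

```bash
python3 -m inch '[0,0.0,0,0,0,0,1,0,0,0,0,0,0,1,0,0,0,0,0,0,1,0,0,0,0,0,0,1,0,0,0,0,0,0,1,0,0,0,0,0,0,1]'; python3 go.py 592 -150.4 21 -62
```

```text
t: 31.35
eef_pos: [592.5, -151.7, 26.3]
tcp_rot: [-1.569, -0.002, -1.081]
ft_force: [-1.3, 0.8, 6.5]
opening: 0.335
t 31.35 pos [ 592.5 -151.7   26.3] psi [-89.9  -0.1 -61.9] q [-0.36  0.71  1.75  0.    0.68 -0.85]
turn [-0.08  0.07  0.09] then shift mm [-1.4  5.3  0.2] | shift w/o turn [-1.4  5.3  0.2] F [-1.3  0.8  6.5] open 0.335
```

Gripped at 31.8 mm. I'll lift and carry it to the station.

```bash
python3 -m inch '[0,-0.01,0,0,0,0,1,0,-0.03,0,0,0,0,1,0,-0.045,0,0,0,0,1,0,-0.045,0,0,0,0,1,-0.03,-0.03,0.02,0,0,0,1,-0.036,0,0.024,0,0,0,1,-0.036,0,0.024,0,0,0,1,-0.036,0,0.024,0,0,0,1,-0.036,0,0.024,0,0,0,1,-0.036,0,0.024,0,0,0,1]'; python3 go.py 465.3 399.6 186 -62
```

```text
t: 32.35
eef_pos: [616.3, 101.3, 185.9]
tcp_rot: [-1.57, -0.0, -1.081]
ft_force: [0.9, 0.5, 0.4]
opening: 0.33
t 32.35 pos [616.3 101.3 185.9] psi [-90.   -0.  -61.9] q [ 0.06  0.52  1.59 -0.    1.03 -0.43]
turn [-0.04  0.07  0.02] then shift mm [-3.343e+02 -1.000e-01  6.700e+00] | shift w/o turn [-3.342e+02 -3.000e-01  7.100e+00] F [0.9 0.5 0.4] open 0.33
```

```bash
python3 -m inch '[-0.03,0,0.001,0,0,0,1,-0.045,0,0.001,0,0,0,1,-0.045,0,0.001,0,0,0,1,-0.045,0,0.001,0,0,0,1,-0.045,0,0.001,0,0,0,1,-0.045,0,0.001,0,0,0,1,-0.045,0,0.001,0,0,0,1,-0.034,0,0,0,0,0,1,0,0,0,0,0,0,1,0,0,0,0,0,0,1]'; python3 go.py 465.3 399.6 100 -62; python3 w.py w12
```

```text
t: 33.35
eef_pos: [465.0, 397.9, 185.4]
tcp_rot: [-1.57, -0.0, -1.079]
ft_force: [-0.1, -0.5, -1.1]
opening: 0.329
t 33.35 pos [465.  397.9 185.4] psi [-90.   -0.  -61.8] q [ 0.6   0.5   1.63 -0.    1.01  0.11]
turn [-0.02  0.18  0.01] then shift mm [-1.3 85.4  1. ] | shift w/o turn [-1.3 85.4  1. ] F [-0.1 -0.5 -1.1] open 0.329
```

View pics/w12.png

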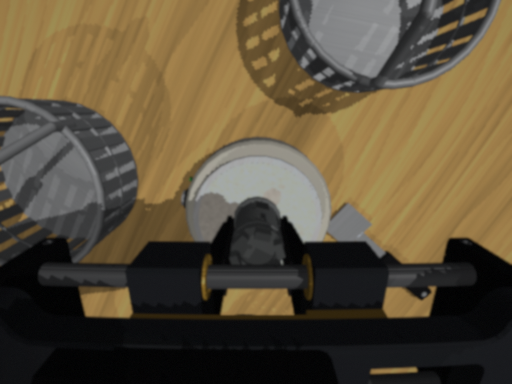

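```bash
python3 -m inch '[-0.001,0.03,0.001,0,0,0,1,0,0.03,0,0,0,0,1,0,0.02,0,0,0,0,1,0,0.01,0,0,0,0,1,0,0,0,0,0,0,1,0,0,0,0,0,0,1]'; python3 go.py 465.3 399.6 89.6 -62
```

```text
t: 34.0
eef_pos: [466.6, 398.7, 95.8]
tcp_rot: [-1.57, -0.0, -1.081]
ft_force: [0.0, 1.2, -1.0]
opening: 0.332
t 34.0 pos [466.6 398.7  95.8] psi [-89.9  -0.  -62. ] q [ 0.6   0.61  1.7  -0.    0.83  0.11]
turn [-0.05  0.04  0.  ] then shift mm [-1.4  6.2 -0.7] | shift w/o turn [-1.4  6.2 -0.7] F [ 0.   1.2 -1. ] open 0.332
```

```bash
python3 -m inch '[0,0.003,0,0,0,0,1,0,0.001,0,0,0,0,1,0,0,0,0,0,0,1,0,0,0,0,0,0,1]'; python3 -m inch '[0,0.001,0,0,0,0,1,0,0,0,0,0,0,1,0,0,0,0,0,0,1]'
```

```text
t: 34.4
eef_pos: [465.9, 399.1, 91.2]
tcp_rot: [-1.57, -0.0, -1.08]
ft_force: [1.1, 0.3, -0.3]
opening: 0.336
t: 34.7
eef_pos: [465.8, 399.0, 89.8]
tcp_rot: [-1.571, -0.0, -1.081]
ft_force: [-0.8, 0.6, -0.1]
opening: 0.334
```

```bash
python3 -m inch '[0,0.0005,0,0,0,0,1,0,0,0,0,0,0,1,0,0,0,0,0,0,1]'; python3 -m inch '[0,0.0005,0,0,0,0,1,0,0,0,0,0,0,1,0,0,0,0,0,0,1]'
```

```text
t: 35.0
eef_pos: [465.9, 398.9, 89.4]
tcp_rot: [-1.571, -0.0, -1.081]
ft_force: [-0.3, 0.2, -0.6]
opening: 0.335
t: 35.3
eef_pos: [465.9, 399.0, 89.3]
tcp_rot: [-1.571, -0.0, -1.081]
ft_force: [-1.6, -0.6, 5.8]
opening: 0.331
```

```bash
python3 -m inch '[0,-0.0005,0,0,0,0,0.2,0,0,0,0,0,0,0.2,0,0,0,0,0,0,0,0,0,0,0,0,0,0,0,-0.005,0,0,0,0,0,0,-0.02,0,0,0,0,0,0,-0.04,0,0,0,0,-0.1,0,-0.045,0,0,0,0,-0.1,0,-0.04,0,0,0,0,-0.1,0,0,0,0,0,0,-0.1]'; python3 w.py w13; python3 go.py 597.7 -65.5 240 -61.7; python3 m7.py w13
```

```text
t: 36.3
eef_pos: [467.3, 400.0, 245.4]
tcp_rot: [-1.562, 0.001, -1.081]
ft_force: [0.5, -0.6, -0.2]
opening: 0.552
t 36.35 pos [466.5 399.4 242.3] psi [-89.7   0.  -61.9] q [ 0.6   0.45  1.56 -0.    1.13  0.11]
turn [-0.29 -0.21 -0.03] then shift mm [ 471.6    2.3 -104.9] | shift w/o turn [ 472.     1.5 -103.1] F [ 0.1  0.1 -0.9] open 0.55
plane tilt,z [-1.31743299e-03 -1.76109146e-03  6.94975360e+01]
platter (array([483.8, 362.7]), np.float64(74.0), 270)
station top ring ((485.35797119140625, 362.9533996582031), 88.89634704589844) 2301
```

View pics/w13.png

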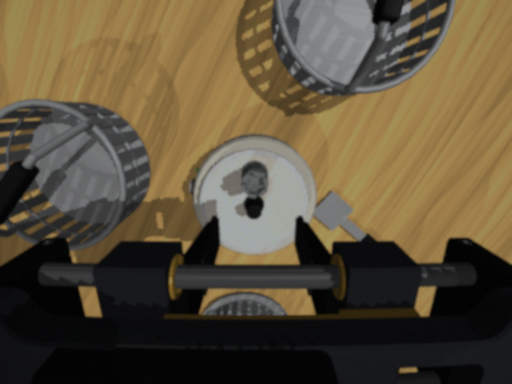

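The tower stands upright at (253,178) beside the knob at (255,207). Next is the cottage.

```bash
python3 -m inch '[0.034,0,0,0,0,0,-0.2,0.05,0,-0.001,0,0,0,-0.2,0.05,0,-0.001,0,0,0,-0.2,0.05,0,-0.001,0,0,0,-0.2,0.05,0,-0.001,0,0,0,-0.2,0.05,0,-0.001,0,0,0,-0.2,0.05,0,-0.001,0,0,0,-0.2,0.046,0,-0.032,0,0,0,-0.2,0.046,0,-0.032,0,0,0,-0.2,0.04,0,-0.03,0,0,0,-0.2]'; python3 -m inch '[0,0,0,0,0,0,-0.2,0,0,0,0,0,0,-0.2]'; python3 w.py w14; python3 m8.py w14; python3 go.py 597.7 -65.5 30 -61.7
```

```text
t: 37.35
eef_pos: [597.6, -49.1, 238.0]
tcp_rot: [-1.572, 0.001, -1.081]
ft_force: [1.3, 0.0, 0.2]
opening: 0.604
t: 37.55
eef_pos: [597.9, -48.1, 238.4]
tcp_rot: [-1.572, 0.001, -1.083]
ft_force: [0.1, -0.0, 0.6]
opening: 0.597
[236 167  29  27 771] [250.2 179.9] top 58.0 all min/max [571.1 -91.2  36.5] [622.8 -39.4  58. ]
   25 38 11 mean [593.9 -61.3] rect [597.1 -65.5] [32.5 38.7] 28.3 circ [597.1 -65.4] 25.2
   38 44 293 mean [595.2 -62.5] rect [596.4 -65.4] [39.3 38.8] 28.4 circ [596.8 -65.4] 27.2
   44 50 304 mean [595.3 -64.7] rect [596.4 -65.5] [39.1 26.2] 28.3 circ [596.3 -64.5] 22.7
   50 60 163 mean [597.1 -63.4] rect [595.2 -63.6] [38.9 13.5] 30.9 circ [596.1 -64.8] 19.7
[    0   215   406   169 45262] [178.7 319.1] top 369.5 all min/max [514.3 -85.3 237.4] [651.4 -10.9 369.5]
t 37.6 pos [598.2 -47.  238.6] psi [-90.1   0.1 -62. ] q [-0.19  0.43  1.59  0.    1.12 -0.68]
turn [ 0.05 -0.26 -0.06] then shift mm [ 16.1 208.6  -9.2] | shift w/o turn [ 16.3 208.6  -8.9] F [ 0.1  0.8 -0.1] open 0.604
```

View pics/w14.png

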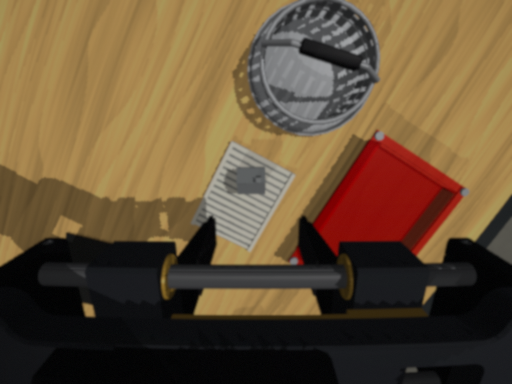

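```bash
python3 -m inch '[0.0165,0.01,-0.0095,0,-0.3,0,-0.2,0,0.045,0,0,0,0,-0.2,0,0.045,0,0,0,0,-0.2,0,0.045,0,0,0,0,-0.2,0,0.035,0,0,0,0,-0.2,0,0.02,0,0,0,0,-0.2,0,0.01,0,0,0,0,-0.2,0,0,0,0,0,0,-0.2,0,0,0,0,0,0,-0.2]'; python3 go.py 597 -65.4 17 -61.7
```

```text
t: 38.5
eef_pos: [598.4, -65.6, 30.2]
tcp_rot: [-1.57, -0.001, -1.074]
ft_force: [-0.1, -0.0, 0.4]
opening: 0.6
t 38.5 pos [598.4 -65.6  30.2] psi [-90.   -0.  -61.6] q [-0.22  0.69  1.77 -0.    0.68 -0.72]
turn [-0.04  0.14  0.04] then shift mm [-0.8 13.2 -1.1] | shift w/o turn [-0.9 13.2 -1.1] F [-0.1 -0.   0.4] open 0.6
```

```bash
python3 -m inch '[-0.0008,0.009,-0.001,0,0,0,-0.2,0,0.004,0,0,0,0,-0.2,0,0,0,0,0,0,-0.2,0,0,0,0,0,0,1,0,0,0,0,0,0,1,0,0,0,0,0,0,1,0,0,0,0,0,0,1,0,0,0,0,0,0,1]'; python3 go.py 597 -65.4 17 -61.7
```

```text
t: 39.3
eef_pos: [596.7, -66.1, 16.7]
tcp_rot: [-1.571, -0.0, -1.075]
ft_force: [0.1, -0.7, 2.4]
opening: 0.42
t 39.3 pos [596.7 -66.1  16.7] psi [-90.   -0.  -61.6] q [-0.22  0.71  1.78 -0.    0.65 -0.72]
turn [-0.02  0.09  0.02] then shift mm [-0.5 -0.3  0.6] | shift w/o turn [-0.5 -0.3  0.6] F [ 0.1 -0.7  2.4] open 0.42
```

Gripped at 39.9 mm. I'll carry it over.

```bash
python3 -m inch '[0,0,0,0,0,0,1,0,-0.01,0,0,0,0,1,0,-0.03,0,0,0,0,1,0,-0.045,0,0,0,0,1,0,-0.045,0,0,0,0,1,-0.03,-0.04,0.02,0,0,0,1,-0.037,0,0.025,0,0,0,1,-0.037,0,0.025,0,0,0,1,-0.037,0,0.025,0,0,0,1,-0.04,0,0.001,0,0,0,1]'; python3 go.py 504 324.8 186 -62
```

```text
t: 40.3
eef_pos: [595.6, 138.6, 184.0]
tcp_rot: [-1.569, -0.0, -1.075]
ft_force: [-0.2, 0.5, -0.9]
opening: 0.421
t 40.3 pos [595.6 138.6 184. ] psi [-89.9  -0.  -61.6] q [ 0.12  0.5   1.63  0.    1.01 -0.38]
turn [-0.08  0.41  0.02] then shift mm [-207.5   -2.     6.5] | shift w/o turn [-207.4   -2.1    8. ] F [-0.2  0.5 -0.9] open 0.421
```

```bash
python3 -m inch '[-0.04,0,0.001,0,0.2,0,1,-0.045,0,0.001,0,0.2,0,1,-0.045,0,0.001,0,0,0,1,-0.045,0,0.001,0,0,0,1,-0.028,0.01,0.002,0,0,0,1,0,0.02,0,0,0,0,1,0,0.03,0,0,0,0,1,0,0,0,0,0,0,1,0,0,0,0,0,0,1]'; python3 go.py 504 324.8 90 -62
```

```text
t: 41.2
eef_pos: [504.5, 318.1, 124.2]
tcp_rot: [-1.571, -0.0, -1.082]
ft_force: [-0.1, -0.2, 0.4]
opening: 0.42
t 41.2 pos [504.5 318.1 124.2] psi [-90.  -0. -62.] q [ 0.45  0.55  1.72 -0.    0.86 -0.04]
turn [ 0.03 -0.02  0.  ] then shift mm [-6.1 34.2  2.7] | shift w/o turn [-6.1 34.2  2.7] F [-0.1 -0.2  0.4] open 0.42
```

```bash
python3 -m inch '[-0.005,0.01,0.002,0,0,0,1,0,0.015,0,0,0,0,1,0,0.008,0,0,0,0,1,0,0,0,0,0,0,1,0,0,0,0,0,0,1]'; python3 go.py 504 324.8 80 -62; python3 w.py w15
```

```text
t: 41.7
eef_pos: [504.1, 323.6, 91.0]
tcp_rot: [-1.57, -0.0, -1.083]
ft_force: [-1.5, 0.6, -0.2]
opening: 0.421
t 41.7 pos [504.1 323.6  91. ] psi [-90.  -0. -62.] q [ 0.46  0.6   1.74 -0.    0.8  -0.03]
turn [-0.03 -0.02  0.01] then shift mm [-1.1 11.   0.5] | shift w/o turn [-1.1 11.   0.5] F [-1.5  0.6 -0.2] open 0.421
```

View pics/w15.png

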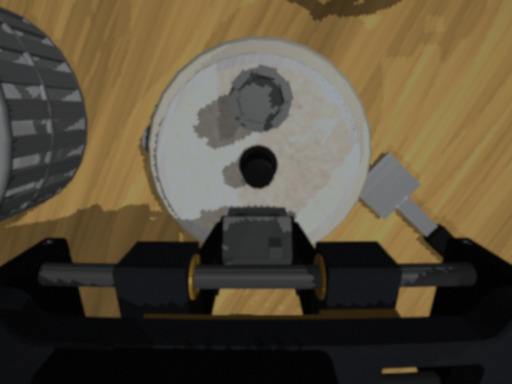

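The tower at (260,98), knob at (258,166) and held cottage at (257,238) are in line. I'll lower it.

```bash
python3 -m inch '[-0.0005,0.006,0,0,0,0,1,0,0.003,0,0,0,0,1,0,0,0,0,0,0,1,0,0,0,0,0,0,1]'; python3 -m inch '[0,0.001,0,0,0,0,1,0,0,0,0,0,0,1,0,0,0,0,0,0,1]'
```

```text
t: 42.15
eef_pos: [503.6, 324.0, 81.5]
tcp_rot: [-1.571, -0.0, -1.082]
ft_force: [-0.1, -0.2, -0.2]
opening: 0.418
t: 42.45
eef_pos: [503.6, 324.0, 80.6]
tcp_rot: [-1.571, -0.0, -1.082]
ft_force: [-0.3, 0.1, 0.4]
opening: 0.422
```

```bash
python3 -m inch '[0,0.0007,0,0,0,0,1,0,0,0,0,0,0,1,0,0,0,0,0,0,1]'; python3 -m inch '[0,0.0005,0,0,0,0,1,0,0,0,0,0,0,1,0,0,0,0,0,0,1]'
```

```text
t: 42.75
eef_pos: [503.6, 324.0, 79.8]
tcp_rot: [-1.571, -0.0, -1.082]
ft_force: [-0.4, -0.3, -0.5]
opening: 0.421
t: 43.05
eef_pos: [503.6, 324.0, 79.6]
tcp_rot: [-1.571, -0.0, -1.082]
ft_force: [-1.6, 0.3, 5.8]
opening: 0.419
```

```bash
python3 -m inch '[0,-0.0005,0,0,0,0,0,0,0,0,0,0,0,0,0,0,0,0,0,0,-0.1,0,0,0,0,0,0,-0.1,0,-0.005,0,0,0,0,-0.1,0,-0.02,0,0,0,0,-0.1,0,-0.04,0,0,0,0,-0.1,0,-0.045,0,0,0,0,-0.1,0,-0.04,0,0,0,0,-0.1,0,-0.02,0,0,0,0,-0.1]'; python3 -m inch '[0.03,0,0,0,0,0,-0.1,0.05,0,0,0,0,0,-0.1,0.03,0,0,0,0,0,-0.1,0,0,0,0,0,0,-0.1,0,0,0,0,0,0,-0.1]'; python3 w.py w16; python3 m7.py w16
cat > m9.py <<'E'
from h import *
for n in("scene","side"): cv2.imwrite(f"pics/{n}9.png",env.read_camera(n)["pixels"])
import pickle
c=pickle.load(open("w16.pkl","rb"));X=cloud(c);ok=np.nan_to_num(X[...,2],nan=-9)
k,l,s,ce=cv2.connectedComponentsWithStats(((np.hypot(X[...,0]-485,X[...,1]-362)<75)&(ok>78)&(ok<135)).astype(np.uint8))
for i in range(1,k):
    if s[i,4]<40: continue
    P=X[l==i];Q=P[P[:,2]>96][:,:2].astype(np.float32);print(s[i],P[:,2].max().round(1),cv2.minAreaRect(Q),np.round(cv2.minEnclosingCircle(Q)[0],1))
E
python3 m9.py
```

```text
t: 44.05
eef_pos: [504.1, 324.3, 254.0]
tcp_rot: [-1.566, -0.0, -1.082]
ft_force: [-0.8, -1.3, -0.4]
opening: 0.554
t: 44.55
eef_pos: [555.2, 226.5, 250.0]
tcp_rot: [-1.571, 0.0, -1.084]
ft_force: [0.9, 0.7, 0.5]
opening: 0.553
plane tilt,z [-2.20183205e-03  1.97429185e-04  6.96686213e+01]
platter (array([484.9, 361.7]), np.float64(73.7), 248)
station top ring ((485.8249206542969, 362.14178466796875), 89.1318359375) 2860
[244   0  30  23 538] 128.7 ((469.7613220214844, 390.85858154296875), (30.788347244262695, 13.17619514465332), 24.06165313720703) [467.1 396.9]
[249  33  18  24 343] 104.7 ((484.6129150390625, 361.71295166015625), (18.600425720214844, 18.912416458129883), 28.321224212646484) [484.4 361.6]
[ 238   65   38   37 1347] 121.9 ((503.4361572265625, 324.0837707519531), (40.296966552734375, 38.50309753417969), 27.821022033691406) [503.6 323.7]
```

View pics/w16.png

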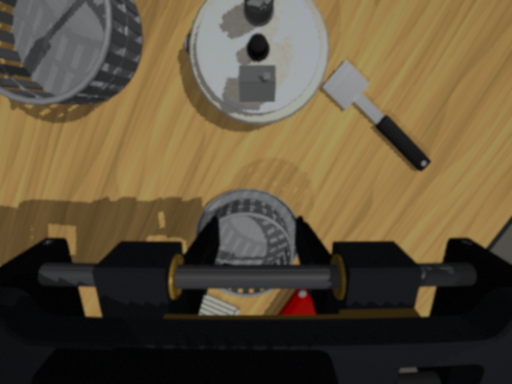

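View pics/scene9.png

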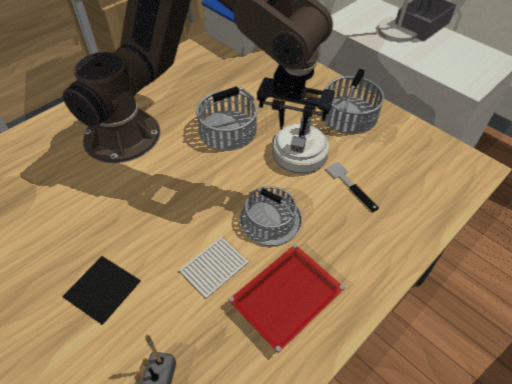

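View pics/side9.png

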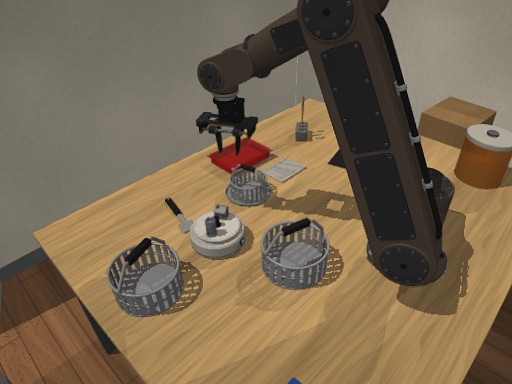

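All four are placed. One last check that the basket is flat and centred in the tray, then I hand in.

Run:
```python
from h import *
import pickle
for n in("w10","w11"):
    c=pickle.load(open(n+".pkl","rb"));X=cloud(c);ok=np.nan_to_num(X[...,2],nan=-9);near=np.hypot(X[...,0]-600,X[...,1]-107)<105
    m=near&(ok>66)&(ok<76);P=X[m];print(n,"rim",cv2.minEnclosingCircle(P[:,:2].astype(np.float32)),np.linalg.lstsq(np.c_[P[:,:2]-[600,107],np.ones(len(P))],P[:,2],rcond=None)[0].round(4))
    m=near&(ok>7)&(ok<15);print("trayrim",cv2.minEnclosingCircle(X[m][:,:2].astype(np.float32)))
    m=near&(ok>100)&(ok<135);P=X[m];print("grip",P.max(0).round(1) if len(P) else None)
c=env.read_camera("scene");c0=pickle.load(open("c0.pkl","rb"))["scene"]
d=cv2.absdiff(c["pixels"],c0["pixels"]).max(2);print("scraper/vat diff",d[160:212,325:380].mean(),d[248:348,232:344].mean())
print(env.state()["ft_force"])
env.job_done()
```

```text
w10 rim ((599.9851684570312, 106.62544250488281), 71.68132781982422) [-7.00000e-04 -2.40000e-03  7.05651e+01]
trayrim ((601.5299682617188, 106.66248321533203), 89.97190856933594)
grip [654.5 119.8 124.8]
w11 rim ((610.11279296875, 87.31097412109375), 67.26921081542969) [ 5.00000e-04 -2.50000e-03  7.02121e+01]
trayrim ((605.6856689453125, 96.6218032836914), 87.6117172241211)
grip None
scraper/vat diff 4.631818181818182 4.824910714285714
[-0.47429161  0.35115387  0.04832862]
the job is handed in; nothing more can be done
```

The changeover is complete and handed in at about 45 s of the 136 s allowed. I parked the basket on the mat and set the platter on the drive disc. Then I moved the basket into the drip tray and stood both models on the platter.

Last checks:

| Item | Measured | Limit |
|---|---|---|
| Platter on drive disc | centre (485, 362) against station (486, 362), about 1 mm off; tilt about 2 mrad; top at 69.7 mm | 14 mm, 60 mrad |
| Basket in tray | centre about 2 mm from the tray's; rim at 70.6 mm; tilt about 2 mrad | 18 mm, 60 mrad |
| Cottage | 42 mm from the platter centre, upright | 28 to 57 mm |
| Tower | about 42 mm from the platter centre, upright | 28 to 57 mm |
| Tower to cottage | about 84 mm apart | at least 70 mm |

- **Vat and scraper:** they look unmoved between the first and last scene pictures, with only a small brightness difference. I did not measure their positions directly.
- **Robot:** the gripper was open, hanging clear about 250 mm above the surface with no contact force.

- **First grasp:** my first try at the basket's grip failed because I lifted before the slow fingers had closed. It did not move the basket, and the second try held.
- **Tower and basket views:** the last wrist picture cut off the tower and gave a biased centre for it. The tower's distance therefore comes from where I released it and from the picture taken then. A second view of the basket in the tray was also cut off, so I used only the first.
- **Camera disagreement:** the scene and side cameras disagreed by 5 to 7 mm in opposite directions. I relied on the wrist camera, with their average as a cross-check.

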